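# Roll down a veneer strip and weight it with pressing blocks

## Robot

A 7-joint arm with a two-finger parallel gripper is mounted at the origin on the work surface; the furniture and walls round the work are solid. World frame = base frame: x ahead of the robot, y to its left, z up, the work surface at z = 0. Lengths are in m, angles in rad, forces in N, time in s.
With the tool pointing down it reaches from about 0.425 to 0.95 m from the base axis. Payload 16.7 kg.
Tool frame: the origin (TCP) lies on the centre line of the jaws, within the pads' length; the fingertips stand 17 mm ahead of it and the grasp point (between the pads) lies 2 mm behind it; z points along the fingers, y is the line along which they close (so a half turn about z gives the same grasp; the last joint's range is limited). The gripper opens to 94 mm and grips with 3 to 60 N. Pads are 16 mm wide; open, the fingers measure 119 mm over their backs; the gripper's body (75 mm by 177 mm) begins 78 mm behind the grasp point.
Start: joints at [1.054, 0.426, 0.074, 1.606, -0.034, 1.111, -0.067], TCP at [0.243, -0.63, 0.222] pointing down, gripper open.
Joint ranges: [-2.85, 2.85], [-0.5, 2.14], [-1.23, 1.37], [0.21, 2.46], [-1.02, 4.16], [0.16, 2.05], [-2.73, 2.73]. Speed limits (rad/s): [1.89, 1.89, 2.39, 2.39, 3.01, 3.01, 3.01].

## Interface

Orientations are given as a 3x3 rotation matrix whose columns are the frame's x, y, z axes.
In Python, from cell import sensors, optics, order gives the robot as it stands. The module is installed in compiled form; this text tells all that it offers.
- The arm moves only by the tool apply_moves, never from a script. Its argument "plan" is a list of rows, each an object of numbers: "ax", "ay", "az": the turn, a rotation vector about the tool's x, y, z in degrees; "dx", "dy", "dz": the shift along the tool's x, y, z in m; "gripper": the closure, from -1 (fully open) to 1 (shut). In form: [{"ax": .., "ay": .., "az": .., "dx": .., "dy": .., "dz": .., "gripper": ..}, ...]. A call has exactly 10 rows; each row shifts and turns the commanded pose from where the row before left it, along the tool's axes as they then stand; what a row does not reach is not made up. A row lasts 1/8 s, in which the tool goes at most 62.5 mm and 10.7 degrees, less where a joint would pass 70% of its speed; a pose out of reach is approached as far as the arm can. A call is refused whole if a number of a shift passes 0.0625 or a number of a turn 10.7, either way. A call with a gripper value outside its range is refused whole. The fingers move at their own pace and stop on an object; "newtons" is the grip in N (left out, the last holds). Time passes only in rows, so rows that do not move let the fingers close, or fill a call up. It gives the time, the measured TCP pose, the force, the opening and the grip force at its end, in the units of the state.
- sensors.sense(): the state, without advancing time (a new reading comes with each control period).
- optics.camera(name): name is "scene" or "top" or "wrist"; returns a dict with "frame" (420x560x3 uint8, blue, green, red), "fov_y" (degrees; the focal length in pixels is half the picture's height over the tangent of half this angle, whatever the lens; pixels are square), "cx", "cy" (the principal point, pixels), "xyz" and "attitude" of the camera in the world. Camera axes: x right, y up, looking along -z (the intrinsics and any distortion apply to the point x, -y, -z); pixel columns grow to the right and rows downward; lengths in m; the calibration is good to about 2 mm. The wrist camera is an equidistant fisheye: a pixel r from the principal point sees the ray r / f radians off the axis. A picture is of the moment at which its call begins. There is no depth.
- order.job_done(): hands the job in; it is judged then, once.
The state is a dict: "time": time; "q": joint angles; "joint_velocities": joint speeds; "joint_efforts": joint torques, N m; "tcp_pos": TCP position; "orientation": TCP orientation; "ft_force": force on the tool from outside, world axes, zero at the start; "torque": the same for the moment, N m; "opening": opening from 0.0 (shut) to 1.0 (fully open); "gripper_force": force on a finger pad.
Only numpy, scipy, OpenCV 4.12 (cv2) and the standard library are available. Lean on these libraries where they do the work, as an engineer would, in place of code of your own. Each camera call takes 0.05 s, during which the arm holds its last target. There are 200 camera calls.

## Task

Take the two-wheeled pressure roller off its cork mat and press it down steadily but not hard on the dark veneer strip on the veneering board and roll it from the tall end stop to the strip's open end and back to the stop, then stand it upright back on the mat. Then slide the pressing blocks one at a time, always flat on the board and never lifted, out of the front row and into the back row over the veneer: the longest first, hard up against the end stop, and then each next shorter one square and tight against the one before, so that they form one straight row from longest to shortest; blocks in the way may be shifted along the front row. Leave the stir stick and the wedge beside the board where they are.

Things in the scene. Friction and masses are not known exactly. Their poses are not given: they have to be found in the camera images.
- board: Fixed board 148 (x) x 416 mm (y); origin: on the bench under it, z up. x points away from the robot, y along it to the end stop (robot's left). Flat floor 8 mm above origin, x -62..70, y -200..200 mm, inside rims rising 5 mm above the floor. Back row (veneer): middle line x = +39 mm; front row, where the blocks wait: x about -35 mm; nothing stands between them. Waxed blocks slide easily on it.
- veneer: The dark veneer strip, fixed flush in the floor of the board's back row: 46 mm (board x) x 270 mm (board y), from the end stop (board y +200 mm) to its open end (board y -70 mm). Origin at the centre of its underside, 2 mm below its top.
- stop_face (a point): Middle of the end stop's inner face at floor level, board x +39, y +200 mm. The dark stop closes the back row at its +y end and is 31 mm high above the bench. Timber cauls run along the board's robot side (88 mm high, face about 0.13 m from the board's middle) and behind it (70 mm high, about 0.11 m from it).
- roll_0 (a point): Point on the veneer's top surface near the end stop (board x +39, y +155 mm): the roller's middle stands over it at the start and at the end of the rolling; the wheels then stop about 10 mm short of the stop.
- roll_1 (a point): Point on the middle of the way, on the veneer's top (board y +57 mm).
- roll_2 (a point): Point on the veneer's top near its open end (board y -40 mm), where the roller's middle turns back; its rear wheels then just stay on the strip.
- roller: Loose pressure roller, about 0.35 kg, 48 mm wide (x), 68 mm long (y). Two black rubber wheels, 28 mm diameter, 40 mm wide, axles along x, 40 mm apart: it stands on its own and rolls along its y axis (a half turn makes no difference). A little friction keeps it from running away. Origin: middle of its underside, z up. The grip stands above it on a spring. Starts on the mat.
- roller_hold (a point): Centre of the roller's wooden grip, 78 mm above the roller's underside when unpressed. The grip is a block 22 mm thick (roller x), 56 mm long (roller y) and 42 mm high, its top 21 mm above this point; below it is a thin plate, and the roller's frame begins 43 mm below this point.
- roller_grip (a joint): How far the grip is pressed down on its spring, in m: about 0 unpressed, at most 0.014. The roller presses on what is under it with 1.5 N for each mm, plus its own weight of about 3 N.
- roller_foot (a point): The roller's origin: middle of its underside, z up.
- mat: Cork mat fixed on the bench, 90 x 90 mm, 2 mm thick, to the left or to the right of the board; origin at the centre of its underside. The roller belongs on its middle. Upright clamp bars, up to 0.62 m high, stand at the ends of the cauls, the nearest about 0.3 m ahead and 0.45 m to the left of the robot: keep the arm clear of them.
- stir_stick: Bystander: flat wooden stirring stick, 18 x 152 x 9 mm, lying loose beside the board's open end. Origin at the centre of its underside.
- wedge_1: Bystander: wooden shim wedge 28 x 100 x 22 mm lying loose beside the board's stop end. Origin at the centre of its underside.
- block_a_mid (a point): Centre of the longest of five loose pressing blocks (any may be absent): 70 mm long (its y, along the row), 40 mm deep (x), 44 mm high, about 130 g. 22 mm above its underside, so 30 mm above the bench on the board. The blocks start in the front row, 78 mm apart in any order; their near and far sides are free for the fingers above the rims.
- block_b_mid (a point): Centre of the second longest of five loose pressing blocks (any may be absent): 60 mm long (its y, along the row), 40 mm deep (x), 44 mm high, about 120 g. 22 mm above its underside, so 30 mm above the bench on the board. The blocks start in the front row, 78 mm apart in any order; their near and far sides are free for the fingers above the rims.
- block_c_mid (a point): Centre of the third longest of five loose pressing blocks (any may be absent): 50 mm long (its y, along the row), 40 mm deep (x), 44 mm high, about 110 g. 22 mm above its underside, so 30 mm above the bench on the board. The blocks start in the front row, 78 mm apart in any order; their near and far sides are free for the fingers above the rims.
- block_d_mid (a point): Centre of the fourth longest of five loose pressing blocks (any may be absent): 40 mm long (its y, along the row), 40 mm deep (x), 44 mm high, about 100 g. 22 mm above its underside, so 30 mm above the bench on the board. The blocks start in the front row, 78 mm apart in any order; their near and far sides are free for the fingers above the rims.
- block_e_mid (a point): Centre of the shortest of five loose pressing blocks (any may be absent): 30 mm long (its y, along the row), 40 mm deep (x), 44 mm high, about 90 g. 22 mm above its underside, so 30 mm above the bench on the board. The blocks start in the front row, 78 mm apart in any order; their near and far sides are free for the fingers above the rims.

How it is judged:
By the outcome, as a careful person would: the job done as asked, in the order asked, and still so for the second after the job is handed in, with the robot touching nothing.
Of block_a, block_b, block_c, block_d, block_e only 4 to 5 are there at a start; the rules pass over those that are not, and their reading is None.
At some moment in a run one of roller may be knocked a few centimetres aside while the robot is not near it.
Once in a run the grip may slacken for a moment while it holds something.
It also fails if it takes over 208 s, if anything falls off the work surface, if the arm or the gripper's body presses on something with over 40 N, if the wrist force passes 120 N, or if a joint passes its speed limit or range.

## Working session

There is one attempt and no reset: what is moved stays moved. The work goes in short steps, Python scripts to look and compute and a tool call to move; the robot and the scene stay as the last step left them, time stands still between calls to the robot, and variables do not carry over. Pictures are saved under pics/ and viewed, at most 14 in all, crops included, and the job is handed in when it is done.

Besides the shell and the picture viewer there is one more tool, called after ">>>" as name(argument=value, ...), one argument or row to a line, values as JSON. apply_moves: Moves the arm, as the interface text tells. Its arguments: {"type":"object","properties":{"plan":{"type":"array","items":{"type":"object","properties":{"ax":{"type":"number"},"ay":{"type":"number"},"az":{"type":"number"},"dx":{"type":"number"},"dy":{"type":"number"},"dz":{"type":"number"},"gripper":{"type":"number"}}}},"newtons":{"type":"number"}},"required":["plan"]}

```bash
mkdir -p pics; ls
python3 - <<'E'
from cell import sensors, optics
import cv2,numpy as np
np.set_printoptions(precision=4,suppress=True)
s=sensors.sense()
for k in s: print(k,np.array(s[k]).tolist() if k!='orientation' else np.array(s[k]))
for n in ("scene","top"):
    c=optics.camera(n); cv2.imwrite(f"pics/{n}0.png",c["frame"])
    print(n,c["fov_y"],c["cx"],c["cy"],c["xyz"],np.array(c["attitude"]),[k for k in c])
E
```

```text
pics
time 0.0
q [1.0535050598685898, 0.42673033758553836, 0.07384943537361974, 1.60662486602519, -0.03408859386189853, 1.1108339887812377, -0.06709891684166722]
joint_velocities [-0.0009070135009599211, -0.0009220466070195411, 0.000755273680417897, -0.0005189381851110608, -0.002129830950025214, 0.00011081143866912557, -6.466396004506126e-06]
joint_efforts [0.00013649162610818166, -93.58343839645386, 3.666449412703514, -45.41896462440491, -0.048821900272741914, 0.02021236578002572, 0.00015442784842889523]
tcp_pos [0.24250921545534956, -0.629459572933672, 0.22176881246889033]
orientation [[ 0.9331  0.3595 -0.0006]
 [ 0.3595 -0.9331  0.0012]
 [-0.0001 -0.0013 -1.    ]]
ft_force [0.4107648276399762, -0.7407766057243584, 0.3580788391276668]
torque [0.02136605808509244, 0.0011005975421376018, 0.0360913196089228]
gripper_force 0.0
opening 1.002874172649136
scene 47.7444801449093 274.93327399618244 208.65821118825914 [-0.0233  0.6735  0.965 ] [[-0.8322  0.3947 -0.3895]
 [-0.5544 -0.6081  0.5682]
 [-0.0126  0.6888  0.7249]] ['frame', 'fov_y', 'cx', 'cy', 'xyz', 'attitude']
top 52.75490438994876 266.80346787348094 202.16868079243238 [ 0.3204 -0.0209  1.0253] [[-0.0115  0.9894 -0.1449]
 [-0.9997 -0.0148 -0.0217]
 [-0.0236  0.1446  0.9892]] ['frame', 'fov_y', 'cx', 'cy', 'xyz', 'attitude']
```

View pics/scene0.png

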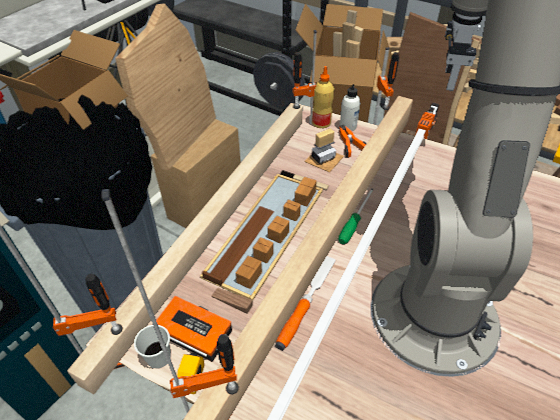

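View pics/top0.png

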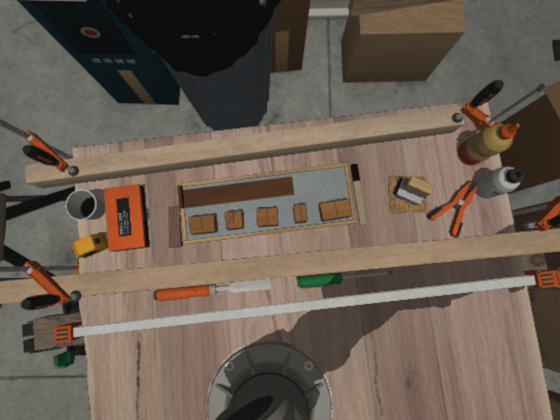

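The scene shows the board lengthwise. The stop is at robot left (top view about (183,195)), with five blocks in the front row at about (203,224), (234,220), (267,216), (300,213) and (335,210). The roller stands on its mat at (410,192).

```bash
cat > h.py <<'E'
import numpy as np,cv2
from cell import sensors,optics
np.set_printoptions(precision=4,suppress=True)
def cam(n):
    c=optics.camera(n); c["R"]=np.array(c["attitude"]); c["t"]=np.array(c["xyz"]); c["n"]=n
    c["f"]=c["frame"].shape[0]/2/np.tan(np.radians(c["fov_y"])/2); return c
def cast(c,uv,z):
    uv=np.atleast_2d(np.asarray(uv,float)); d=(uv-[c["cx"],c["cy"]])/c["f"]
    if c["n"]=="wrist":
        r=np.linalg.norm(d,axis=1,keepdims=True)+1e-12
        v=np.hstack([d/r*np.sin(r),np.cos(r)])
    else: v=np.hstack([d,np.ones((len(d),1))])
    w=(v*[1,-1,-1])@c["R"].T
    return c["t"]+w*((z-c["t"][2])/w[:,2:])
def proj(c,p):
    v=(np.atleast_2d(p)-c["t"])@c["R"]*[1,-1,-1]
    if c["n"]=="wrist":
        r=np.linalg.norm(v[:,:2],axis=1,keepdims=True); th=np.arctan2(r,v[:,2:])
        d=v[:,:2]/(r+1e-12)*th
    else: d=v[:,:2]/v[:,2:]
    return d*c["f"]+[c["cx"],c["cy"]]
E
python3 - <<'E'
from h import *
c=cam("top"); f=c["frame"]
x0,y0=160,150
cr=cv2.resize(f[y0:y0+110,x0:x0+150],None,fx=5,fy=5,interpolation=cv2.INTER_CUBIC); cv2.imwrite("pics/t1.png",cr)
x0=290
cr=cv2.resize(f[y0:y0+110,x0:x0+150],None,fx=5,fy=5,interpolation=cv2.INTER_CUBIC); cv2.imwrite("pics/t2.png",cr)
E
```

```text
(no output)
```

View pics/t1.png

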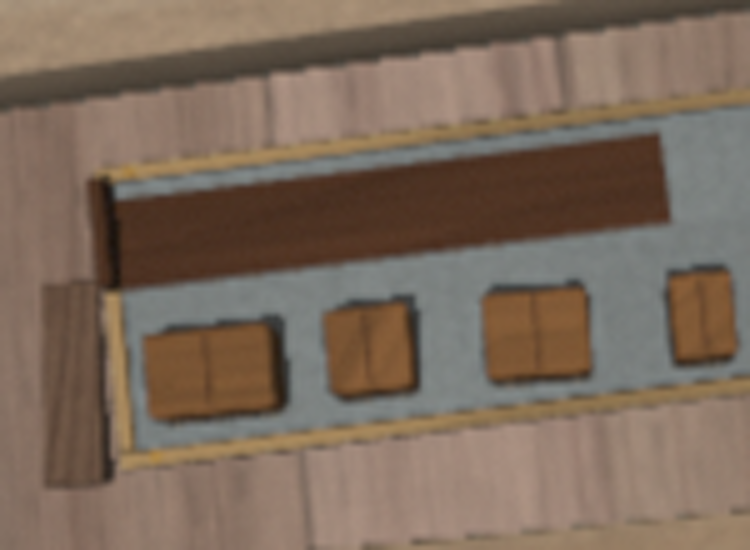

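View pics/t2.png

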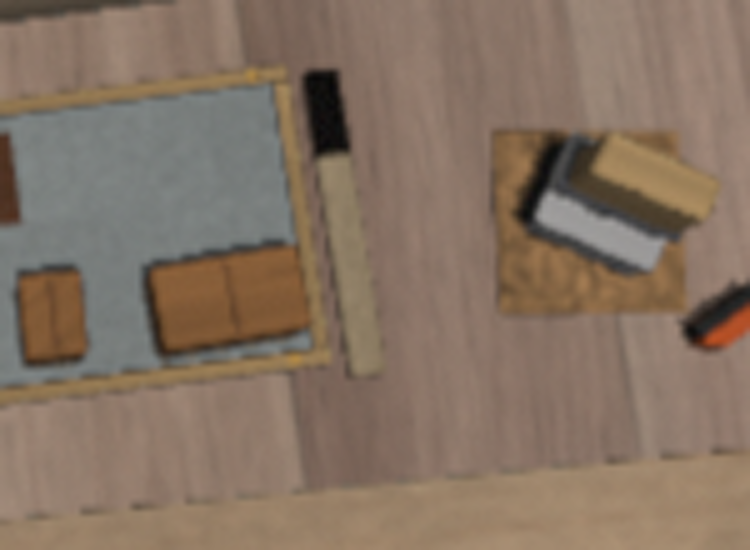

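Zoomed in, the row from the stop is B, D, C, E, A. The wedge lies left of the stop end and the stir stick lies off the open end. The roller sits on the mat, turned about 25 degrees.

```bash
cat >> h.py <<'E'
def board(c):
    hsv=cv2.cvtColor(c["frame"],cv2.COLOR_BGR2HSV); return hsv
E
python3 - <<'E'
from h import *
c=cam("top"); f=c["frame"]
def w1(l,x0,z): return cast(c,np.array(l)/5+[x0,150]-0.4,z)
v=w1([(115,200),(118,288),(669,222),(658,134)],160,.008)
print("ven",v[:,:2]); 
d=((v[3]-v[0])+(v[2]-v[1]))/2; print(np.linalg.norm(d),np.degrees(np.arctan2(d[1],d[0])),np.linalg.norm(v[1]-v[0]),np.linalg.norm(v[3]-v[2]),v.mean(0))
b=np.array([w1([(93,178)],160,.013)[0],w1([(120,468)],160,.013)[0],w1([(328,360)],290,.013)[0],w1([(287,70)],290,.013)[0]]); print("board",b[:,:2],b.mean(0),np.linalg.norm(b[0]-b[1]),np.linalg.norm(b[1]-b[2]))
hsv=cv2.cvtColor(f,cv2.COLOR_BGR2HSV)
for x,y in [(203,224),(267,216),(180,193),(240,190),(175,226),(420,186),(413,196)]: print((x,y),hsv[y-1:y+2,x-1:x+2].reshape(-1,3).mean(0))
g=w1([(612,135),(719,183),(692,218),(590,170)],290,.101);print("grip top",g[:,:2],g.mean(0))
g=w1([(548,185),(650,270)],290,.05);print(g)
m=w1([(494,130),(678,130),(685,312),(498,312)],290,.002);print("mat",m[:,:2],m.mean(0))
E
```

```text
ven [[ 0.5036  0.2074]
 [ 0.4601  0.2052]
 [ 0.4885 -0.0636]
 [ 0.5322 -0.0591]]
0.269116318719105 -83.9170689390179 0.0436093501265749 0.04394813987995158 [0.4961 0.0725 0.008 ]
board [[ 0.5138  0.2172]
 [ 0.3724  0.2016]
 [ 0.4186 -0.2094]
 [ 0.5607 -0.1954]] [0.4664 0.0035 0.013 ] 0.14227555166182243 0.4135822629123718
(203, 224) [ 13.8889 145.6667 118.5556]
(267, 216) [ 13.8889 146.8889 115.7778]
(180, 193) [ 11.     135.5556  62.5556]
(240, 190) [ 11.1111 141.4444  76.7778]
(175, 226) [ 12.2222  95.4444 101.    ]
(420, 186) [ 17.4444 109.8889 164.6667]
(413, 196) [ 11.       5.4444 154.2222]
grip top [[ 0.508  -0.322 ]
 [ 0.4857 -0.3673]
 [ 0.4703 -0.3545]
 [ 0.4924 -0.3114]] [ 0.4891 -0.3388  0.101 ]
[[ 0.4952 -0.3077  0.05  ]
 [ 0.4546 -0.3521  0.05  ]]
mat [[ 0.5315 -0.2971]
 [ 0.5301 -0.3864]
 [ 0.4405 -0.3839]
 [ 0.4418 -0.2942]] [ 0.486  -0.3404  0.002 ]
```

Run:
```python
from h import *
c=cam("top")
for p,z in [((458,118),.09),((458,118),.0),((543,88),.62),((522,258),.09),((560,225),.5),((545,212),.1),((480,110),.15),((545,280),.02),((560,235),.088),((73,296),.09),((0,262),.3),((488,95),.2)]: print(p,z,cast(c,[p],z)[0])
f=c["frame"]; cv2.imwrite("pics/t3.png",cv2.resize(f[60:320,420:560],None,fx=2.2,fy=2.2))
s=cam("scene")["frame"]
a=cv2.resize(f[60:320,420:560],None,fx=2.2,fy=2.2); b=cv2.resize(s[0:190,270:500],None,fx=2.1,fy=2.1)
o=np.zeros((600,800,3),np.uint8); o[:a.shape[0],:a.shape[1]]=a; o[:b.shape[0],310:310+b.shape[1]]=b; cv2.imwrite("pics/t3.png",o)
```

```text
(458, 118) 0.09 [ 0.6443 -0.4376  0.09  ]
(458, 118) 0.0 [ 0.6755 -0.4777  0.    ]
(543, 88) 0.62 [ 0.49   -0.2872  0.62  ]
(522, 258) 0.09 [ 0.3272 -0.5504  0.09  ]
(560, 225) 0.5 [ 0.3637 -0.3681  0.5   ]
(545, 212) 0.1 [ 0.4253 -0.6035  0.1   ]
(480, 110) 0.15 [ 0.6403 -0.4586  0.15  ]
(545, 280) 0.02 [ 0.277  -0.6373  0.02  ]
(560, 235) 0.088 [ 0.3759 -0.6379  0.088 ]
(73, 296) 0.09 [0.2565 0.4256 0.09  ]
(0, 262) 0.3 [0.3294 0.4556 0.3   ]
(488, 95) 0.2 [ 0.6533 -0.4522  0.2   ]
```

View pics/t3.png

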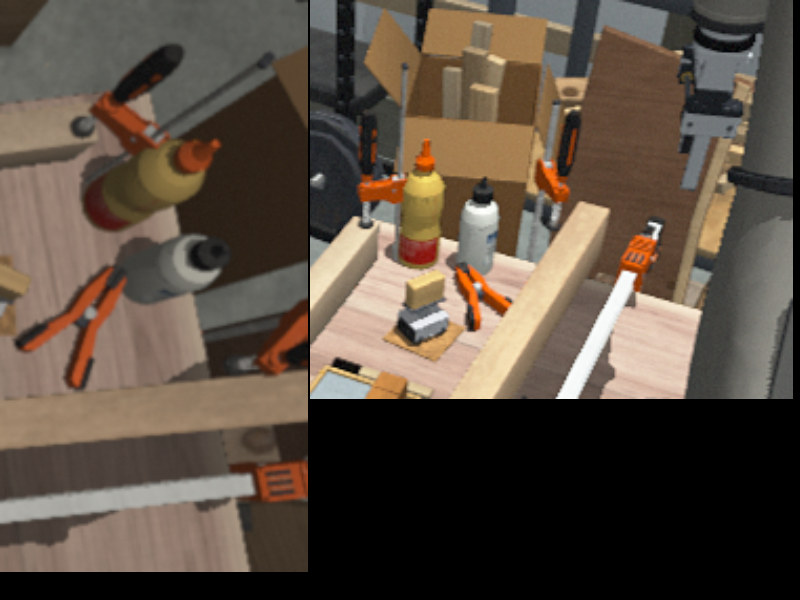

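The upright bar nearest the roller stands at about world (0.42,-0.58), with bottles at about (0.57,-0.47). I'll go inward first, then over the roller at travel height.

>>> apply_moves(
  plan=[
    {"dx": 0.0237, "dy": -0.0295, "gripper": -1},
    {"dx": 0.0237, "dy": -0.0295, "gripper": -1},
    {"dx": 0.0237, "dy": -0.0295, "gripper": -1},
    {"dx": 0.0237, "dy": -0.0295, "gripper": -1},
    {"dx": 0.0237, "dy": -0.0295, "gripper": -1},
    {"az": -10, "gripper": -1},
    {"az": -10, "gripper": -1},
    {"az": -10, "gripper": -1},
    {"az": -10, "gripper": -1},
    {"az": -2.3, "gripper": -1},
  ],
  newtons=40,
)

```text
validation failed for argument at $.pl...
```

>>> apply_moves(
  plan=[
    {"dx": 0.0305, "dy": 0.0196, "gripper": -1},
    {"dx": 0.0305, "dy": 0.0196, "gripper": -1},
    {"dx": 0.0305, "dy": 0.0196, "gripper": -1},
    {"dx": 0.0305, "dy": 0.0196, "gripper": -1},
    {"dx": 0.0305, "dy": 0.0196, "gripper": -1},
    {"dx": 0.0305, "dy": 0.0196, "gripper": -1},
    {"gripper": -1},
    {"gripper": -1},
    {"gripper": -1},
    {"gripper": -1},
  ],
)

```text
validation failed for argument at $.pl...
```

Run:
```python
from h import *
s=sensors.sense(); print(np.array(s["tcp_pos"]),np.array(s["orientation"]),s["ft_force"],s["time"])
c=cam("wrist"); print(c["t"],c["R"],c["fov_y"],c["f"]); f=c["frame"]
cv2.imwrite("pics/w1.png",f)
R=np.array(s["orientation"]);p=np.array(s["tcp_pos"])
print("cam in tool",R.T@(c["t"]-p),R.T@c["R"])
```

```text
[ 0.2426 -0.6297  0.2222] [[ 0.9331  0.3595 -0.0002]
 [ 0.3595 -0.9331  0.0004]
 [-0.     -0.0005 -1.    ]] [ 0.8004 -0.1778 -0.193 ] 0.3
[ 0.3094 -0.604   0.3841] [[ 0.359   0.9045  0.2304]
 [-0.9334  0.3479  0.0882]
 [-0.0003 -0.2467  0.9691]] 65.70646984690485 325.19226210127806
cam in tool [ 0.0715 -0.     -0.1619] [[-0.0006  0.9691  0.2467]
 [ 1.      0.0006  0.    ]
 [-0.0001  0.2467 -0.9691]]
```

View pics/w1.png

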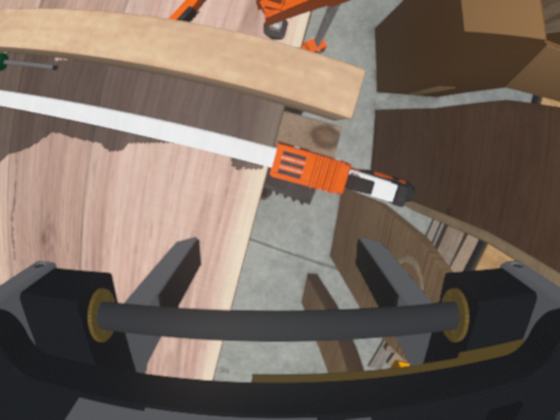

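The wrist picture only shows the bench end, because the calls were refused. Rows probably need all their fields.

>>> apply_moves(
  plan=[
    {"ax": 0, "ay": 0, "az": 0, "dx": 0.0237, "dy": -0.0295, "dz": 0, "gripper": -1},
    {"ax": 0, "ay": 0, "az": 0, "dx": 0.0237, "dy": -0.0295, "dz": 0, "gripper": -1},
    {"ax": 0, "ay": 0, "az": 0, "dx": 0.0237, "dy": -0.0295, "dz": 0, "gripper": -1},
    {"ax": 0, "ay": 0, "az": 0, "dx": 0.0237, "dy": -0.0295, "dz": 0, "gripper": -1},
    {"ax": 0, "ay": 0, "az": 0, "dx": 0.0237, "dy": -0.0295, "dz": 0, "gripper": -1},
    {"ax": 0, "ay": 0, "az": -10, "dx": 0, "dy": 0, "dz": 0, "gripper": -1},
    {"ax": 0, "ay": 0, "az": -10, "dx": 0, "dy": 0, "dz": 0, "gripper": -1},
    {"ax": 0, "ay": 0, "az": -10, "dx": 0, "dy": 0, "dz": 0, "gripper": -1},
    {"ax": 0, "ay": 0, "az": -10, "dx": 0, "dy": 0, "dz": 0, "gripper": -1},
    {"ax": 0, "ay": 0, "az": -2.3, "dx": 0, "dy": 0, "dz": 0, "gripper": -1},
  ],
  newtons=40,
)

```text
time: 1.6
tcp_pos: [0.3002, -0.4496, 0.2225]
orientation: [[0.445, 0.895, 0.0], [0.895, -0.445, -0.0], [0.0, 0.0, -1.0]]
ft_force: [-0.2, -0.3, -0.4]
opening: 0.994
gripper_force: 0.0
```

>>> apply_moves(
  plan=[
    {"ax": 0, "ay": 0, "az": 0, "dx": 0.0305, "dy": 0.0196, "dz": 0, "gripper": -1},
    {"ax": 0, "ay": 0, "az": 0, "dx": 0.0305, "dy": 0.0196, "dz": 0, "gripper": -1},
    {"ax": 0, "ay": 0, "az": 0, "dx": 0.0305, "dy": 0.0196, "dz": 0, "gripper": -1},
    {"ax": 0, "ay": 0, "az": 0, "dx": 0.0305, "dy": 0.0196, "dz": 0, "gripper": -1},
    {"ax": 0, "ay": 0, "az": 0, "dx": 0.0305, "dy": 0.0196, "dz": 0, "gripper": -1},
    {"ax": 0, "ay": 0, "az": 0, "dx": 0.0305, "dy": 0.0196, "dz": 0, "gripper": -1},
    {"ax": 0, "ay": 0, "az": 0, "dx": 0, "dy": 0, "dz": 0, "gripper": -1},
    {"ax": 0, "ay": 0, "az": 0, "dx": 0, "dy": 0, "dz": 0, "gripper": -1},
    {"ax": 0, "ay": 0, "az": 0, "dx": 0, "dy": 0, "dz": 0, "gripper": -1},
    {"ax": 0, "ay": 0, "az": 0, "dx": 0, "dy": 0, "dz": 0, "gripper": -1},
  ],
)

```text
time: 2.85
tcp_pos: [0.4868, -0.3394, 0.2226]
orientation: [[0.449, 0.893, 0.0], [0.893, -0.449, -0.0], [-0.0, 0.0, -1.0]]
ft_force: [0.5, 0.6, 0.1]
opening: 1.0
gripper_force: 0.0
```

Run:
```python
from h import *
c=cam("wrist"); f=c["frame"]
cv2.imwrite("pics/w2.png",f)
```

```text
(no output)
```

View pics/w2.png

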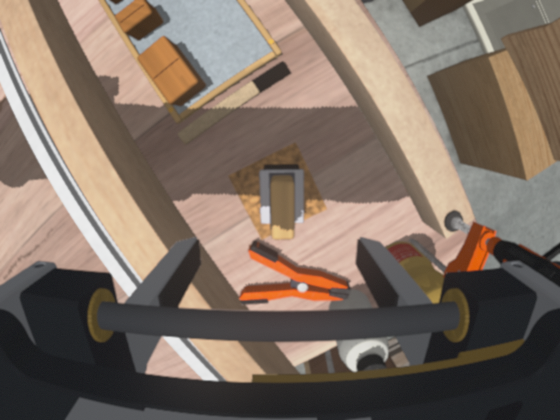

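The wrist view shows the roller on the mat at about (283,205), its grip aligned with image vertical, so the yaw estimate holds. I'll get the edges numerically.

Run:
```python
from h import *
c=cam("wrist"); f=c["frame"]; h=cv2.cvtColor(f,cv2.COLOR_BGR2HSV)
for y in (185,200,215,228,235): print(y,[tuple(int(v) for v in h[y,x]) for x in range(262,306,3)])
print([(y,tuple(int(v) for v in h[y,283])) for y in range(160,250,4)])
```

```text
185 [(140, 6, 120), (150, 4, 119), (150, 7, 106), (17, 98, 117), (17, 104, 128), (17, 103, 126), (17, 103, 124), (17, 102, 122), (17, 102, 123), (17, 105, 129), (16, 104, 125), (0, 12, 109), (150, 4, 117), (140, 7, 117), (14, 86, 113)]
200 [(160, 6, 119), (160, 6, 120), (150, 4, 114), (16, 96, 117), (17, 104, 128), (17, 102, 127), (16, 101, 126), (17, 102, 123), (17, 102, 125), (17, 103, 131), (17, 104, 128), (0, 14, 110), (150, 4, 118), (165, 4, 117), (13, 83, 104)]
215 [(135, 5, 222), (135, 5, 225), (128, 5, 219), (14, 67, 121), (16, 101, 129), (17, 103, 129), (17, 102, 128), (17, 99, 124), (17, 101, 126), (17, 100, 132), (16, 102, 128), (4, 16, 112), (165, 8, 122), (143, 6, 166), (14, 98, 182)]
228 [(15, 125, 188), (15, 126, 209), (15, 124, 207), (16, 97, 160), (19, 106, 229), (19, 106, 230), (17, 110, 193), (17, 106, 152), (16, 103, 134), (16, 103, 141), (16, 99, 129), (10, 60, 195), (9, 57, 216), (9, 58, 214), (9, 58, 214)]
235 [(15, 124, 187), (15, 126, 204), (15, 116, 192), (16, 104, 191), (19, 106, 229), (19, 105, 229), (19, 107, 227), (18, 106, 223), (19, 108, 222), (19, 105, 228), (17, 110, 206), (10, 61, 201), (9, 57, 216), (10, 54, 219), (10, 55, 219)]
[(160, (15, 115, 111)), (164, (14, 102, 80)), (168, (0, 19, 53)), (172, (150, 5, 101)), (176, (16, 90, 94)), (180, (17, 99, 106)), (184, (17, 105, 122)), (188, (18, 100, 122)), (192, (17, 102, 122)), (196, (17, 100, 123)), (200, (17, 102, 123)), (204, (17, 102, 123)), (208, (17, 101, 124)), (212, (17, 100, 125)), (216, (17, 101, 124)), (220, (17, 100, 125)), (224, (17, 100, 125)), (228, (17, 106, 152)), (232, (18, 107, 222)), (236, (18, 107, 222)), (240, (11, 69, 202)), (244, (9, 56, 218)), (248, (10, 55, 219))]
```

Run:
```python
from h import *
c=cam("wrist"); s=sensors.sense(); R=np.array(s["orientation"]); p=np.array(s["tcp_pos"])
q=cast(c,[(269.8,185),(294,185),(270.5,235),(293.3,235),(282,182.5),(282,238.5)],.101)
print(q); print((q-p)@R)
# board corner open end near/far outer rim corners
q=cast(c,[(280,50),(178,118)],.013); print(q)
```

```text
[[ 0.4906 -0.3161  0.101 ]
 [ 0.5097 -0.3257  0.101 ]
 [ 0.47   -0.3578  0.101 ]
 [ 0.4887 -0.3672  0.101 ]
 [ 0.5012 -0.3189  0.101 ]
 [ 0.4779 -0.3656  0.101 ]]
[[ 0.022  -0.0072  0.1216]
 [ 0.022   0.0142  0.1216]
 [-0.0245 -0.0069  0.1216]
 [-0.0245  0.0141  0.1216]
 [ 0.0243  0.0036  0.1216]
 [-0.0279  0.0037  0.1216]]
[[ 0.5627 -0.1941  0.013 ]
 [ 0.4225 -0.2088  0.013 ]]
```

>>> apply_moves(
  plan=[
    {"ax": 0, "ay": 0, "az": 0, "dx": -0.001, "dy": 0.0035, "dz": 0.0246, "gripper": -1},
    {"ax": 0, "ay": 0, "az": 0, "dx": 0, "dy": 0, "dz": 0.04, "gripper": -1},
    {"ax": 0, "ay": 0, "az": 0, "dx": 0, "dy": 0, "dz": 0.04, "gripper": -1},
    {"ax": 0, "ay": 0, "az": 0, "dx": 0, "dy": 0, "dz": 0.03, "gripper": -1},
    {"ax": 0, "ay": 0, "az": 0, "dx": 0, "dy": 0, "dz": 0.01, "gripper": -1},
    {"ax": 0, "ay": 0, "az": 0, "dx": 0, "dy": 0, "dz": 0, "gripper": 1},
    {"ax": 0, "ay": 0, "az": 0, "dx": 0, "dy": 0, "dz": 0, "gripper": 1},
    {"ax": 0, "ay": 0, "az": 0, "dx": 0, "dy": 0, "dz": 0, "gripper": 1},
    {"ax": 0, "ay": 0, "az": 0, "dx": 0, "dy": 0, "dz": 0, "gripper": 1},
    {"ax": 0, "ay": 0, "az": 0, "dx": 0, "dy": 0, "dz": 0, "gripper": 1},
  ],
  newtons=45,
)

```text
time: 4.25
tcp_pos: [0.4901, -0.3412, 0.0782]
orientation: [[0.448, 0.894, 0.0], [0.894, -0.448, -0.0], [-0.0, 0.0, -1.0]]
ft_force: [0.6, 0.3, 0.1]
opening: 0.504
gripper_force: 0.0
```

>>> apply_moves(
  plan=[
    {"ax": 0, "ay": 0, "az": 0, "dx": 0, "dy": 0, "dz": 0, "gripper": 1},
    {"ax": 0, "ay": 0, "az": 0, "dx": 0, "dy": 0, "dz": 0, "gripper": 1},
    {"ax": 0, "ay": 0, "az": 0, "dx": 0, "dy": 0, "dz": 0, "gripper": 1},
    {"ax": 0, "ay": 0, "az": 0, "dx": 0, "dy": 0, "dz": 0, "gripper": 1},
    {"ax": 0, "ay": 0, "az": 0, "dx": 0, "dy": 0, "dz": 0, "gripper": 1},
    {"ax": 0, "ay": 0, "az": 0, "dx": 0, "dy": 0, "dz": 0, "gripper": 1},
    {"ax": 0, "ay": 0, "az": 0, "dx": 0, "dy": 0, "dz": 0, "gripper": 1},
    {"ax": 0, "ay": 0, "az": 0, "dx": 0, "dy": 0, "dz": 0, "gripper": 1},
    {"ax": 0, "ay": 0, "az": 0, "dx": 0, "dy": 0, "dz": 0, "gripper": 1},
    {"ax": 0, "ay": 0, "az": 0, "dx": 0, "dy": 0, "dz": 0, "gripper": 1},
  ],
)

```text
time: 5.5
tcp_pos: [0.49, -0.3412, 0.0779]
orientation: [[0.448, 0.894, -0.0], [0.894, -0.448, 0.0], [0.0, -0.0, -1.0]]
ft_force: [0.8, -0.8, -0.7]
opening: 0.228
gripper_force: 45.0
```

Run:
```python
from h import *
# compute board frame; refine from earlier corners
v=[]
ang=np.radians(6.2)
ex=np.array([np.cos(ang),np.sin(ang)]);ey=np.array([-ex[1],ex[0]])
for src,P,b in [("ven",(.4961,.0725),(39,65)),("top corners",(.4664,.0035),(0,0)),("wrist far open",(.5627,-.1941),(74,-208)),("wrist near open",(.4225,-.2088),(-74,-208)),("top fo",(.5607,-.1954),(74,-208)),("top no",(.4186,-.2094),(-74,-208)),("top ns",(.3724,.2016),(-74,208))]:
    print(src,np.array(P)-b[0]/1e3*ex-b[1]/1e3*ey)
```

```text
ven [0.4643 0.0037]
top corners [0.4664 0.0035]
wrist far open [0.4667 0.0047]
wrist near open [0.4736 0.006 ]
top fo [0.4647 0.0034]
top no [0.4697 0.0054]
top ns [0.4684 0.0028]
```

>>> apply_moves(
  plan=[
    {"ax": 0, "ay": 0, "az": 0, "dx": 0, "dy": 0, "dz": -0.01, "gripper": 1},
    {"ax": 0, "ay": 0, "az": 0, "dx": 0, "dy": 0, "dz": -0.02, "gripper": 1},
    {"ax": 0, "ay": 0, "az": -6.7, "dx": 0, "dy": 0, "dz": 0, "gripper": 1},
    {"ax": 0, "ay": 0, "az": -6.5, "dx": 0, "dy": 0, "dz": 0, "gripper": 1},
    {"ax": 0, "ay": 0, "az": -6.5, "dx": 0, "dy": 0, "dz": 0, "gripper": 1},
    {"ax": 0, "ay": 0, "az": -6.5, "dx": 0, "dy": 0, "dz": 0, "gripper": 1},
    {"ax": 0, "ay": 0, "az": -6.5, "dx": 0, "dy": 0, "dz": 0, "gripper": 1},
    {"ax": 0, "ay": 0, "az": 0, "dx": 0, "dy": 0.017, "dz": 0, "gripper": 1},
    {"ax": 0, "ay": 0, "az": 0, "dx": 0, "dy": 0.02, "dz": 0, "gripper": 1},
    {"ax": 0, "ay": 0, "az": 0, "dx": 0, "dy": 0.015, "dz": 0, "gripper": 1},
  ],
)

```text
time: 6.75
tcp_pos: [0.5438, -0.335, 0.1079]
orientation: [[-0.106, 0.994, 0.001], [0.994, 0.106, 0.0], [0.0, 0.001, -1.0]]
ft_force: [-1.3, 0.1, -2.9]
opening: 0.229
gripper_force: 45.0
```

>>> apply_moves(
  plan=[
    {"ax": 0, "ay": 0, "az": 0, "dx": 0.025, "dy": 0, "dz": 0, "gripper": 1},
    {"ax": 0, "ay": 0, "az": 0, "dx": 0.04, "dy": 0, "dz": 0, "gripper": 1},
    {"ax": 0, "ay": 0, "az": 0, "dx": 0.04, "dy": 0, "dz": 0, "gripper": 1},
    {"ax": 0, "ay": 0, "az": 0, "dx": 0.04, "dy": 0, "dz": 0, "gripper": 1},
    {"ax": 0, "ay": 0, "az": 0, "dx": 0.04, "dy": 0, "dz": 0, "gripper": 1},
    {"ax": 0, "ay": 0, "az": 0, "dx": 0.04, "dy": 0, "dz": 0, "gripper": 1},
    {"ax": 0, "ay": 0, "az": 0, "dx": 0.04, "dy": 0, "dz": 0, "gripper": 1},
    {"ax": 0, "ay": 0, "az": 0, "dx": 0.04, "dy": 0, "dz": 0, "gripper": 1},
    {"ax": 0, "ay": 0, "az": 0, "dx": 0.025, "dy": 0, "dz": 0, "gripper": 1},
    {"ax": 0, "ay": 0, "az": 0, "dx": 0.02, "dy": 0, "dz": 0, "gripper": 1},
  ],
)

```text
time: 8.0
tcp_pos: [0.5042, 0.0145, 0.108]
orientation: [[-0.107, 0.994, -0.0], [0.994, 0.107, 0.0], [0.0, -0.0, -1.0]]
ft_force: [1.5, -0.6, -3.7]
opening: 0.233
gripper_force: 45.0
```

Run:
```python
from h import *
c=cam("wrist"); f=c["frame"]; cv2.imwrite("pics/w3.png",f)
s=sensors.sense(); print(s["tcp_pos"],s["opening"],s["ft_force"])
```

```text
[0.504  0.017  0.1081] 0.22749277257937922 [-1.5515  4.9747 -3.3189]
```

View pics/w3.png

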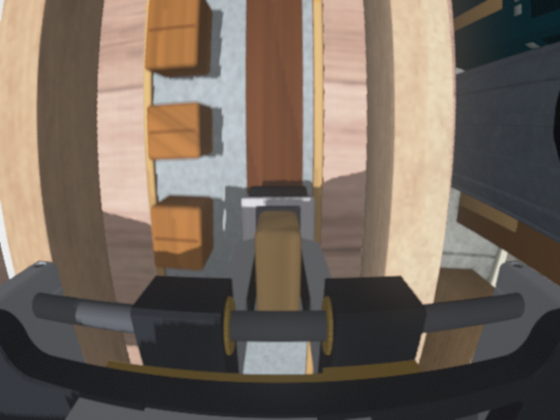

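The wrist view shows the veneer strip (columns about 247-302) straight ahead of the held roller, with the far rim at about 318. I'll fit the veneer edges in the tool frame.

```bash
cat >> h.py <<'E'
def veneer(c,rows,z=.008,x0=200,x1=350):
    """veneer left/right edges by saturation, cast to the world"""
    h=cv2.cvtColor(c["frame"],cv2.COLOR_BGR2HSV); L=[];Rr=[]
    for y in rows:
        g=np.where((h[y,x0:x1,1]>105)&(h[y,x0:x1,0]<16)&(h[y,x0:x1,2]<140))[0]+x0
        if len(g)<5: continue
        L.append((g.min()-.5,y)); Rr.append((g.max()+.5,y))
    return np.array(L),np.array(Rr)
E
python3 - <<'E'
from h import *
c=cam("wrist"); s=sensors.sense(); R=np.array(s["orientation"]); p=np.array(s["tcp_pos"]); print(p,s["time"])
L,Q=veneer(c,range(20,165,10),x0=240,x1=312); print(L[:,0],Q[:,0])
for e in (L,Q):
    w=(cast(c,e,.008)-p)@R; k=np.polyfit(w[:,0],w[:,1],1); print(w[[0,-1]],np.degrees(np.arctan(k[0])),k[1],w[:,1]-np.polyval(k,w[:,0]))
E
```

```text
[0.5042 0.0154 0.1081] 8.1
[247.5 246.5 246.5 246.5 246.5 246.5 246.5 246.5 246.5 246.5 246.5 246.5
 246.5 246.5 247.5] [300.5 300.5 301.5 301.5 301.5 301.5 301.5 301.5 301.5 301.5 301.5 301.5
 301.5 301.5 300.5]
[[ 0.1648 -0.0244  0.1002]
 [ 0.0481 -0.0245  0.1001]] 0.050397923588314394 -0.025022688738735498 [ 0.0005 -0.0003 -0.0002 -0.0001 -0.      0.      0.      0.      0.
  0.     -0.     -0.0001 -0.0002 -0.0002  0.0005]
[[0.1646 0.0184 0.1002]
 [0.048  0.0183 0.1001]] -0.08498842641701888 0.018975100568223647 [-0.0003 -0.0004  0.0003  0.0002  0.0002  0.0001  0.0001  0.      0.
  0.      0.0001  0.0001  0.0001  0.0002 -0.0006]
```

Run:
```python
from h import *
c=cam("wrist"); s=sensors.sense(); R=np.array(s["orientation"]); p=np.array(s["tcp_pos"]); h=cv2.cvtColor(c["frame"],cv2.COLOR_BGR2HSV); print(c["cx"],p)
for y in (216,222,228,235):
    g=np.where((h[y,225:330,1]>70)&(h[y,225:330,0]>12)&(h[y,225:330,0]<22))[0]+225
    w=(cast(c,[(g.min()-.5,y),(g.max()+.5,y)],p[2]+.023)-p)@R; print(y,g.min(),g.max(),w[:,:2].ravel())
y=201; g=np.where((h[y,225:330,1]<40)&(h[y,225:330,2]>150))[0]+225; w=(cast(c,[(g.min()-.5,y),(g.max()+.5,y)],p[2]-.05)-p)@R; print(g.min(),g.max(),w[:,:2].ravel())
# stop inner face: dark at far end in top view is better
c=cam("top"); h=cv2.cvtColor(c["frame"],cv2.COLOR_BGR2HSV)
print([(x,tuple(int(v) for v in h[195,x])) for x in range(174,192)])
w=cast(c,[(183,196)],.008); print(w)
```

```text
277.9306978374877 [0.5043 0.0139 0.108 ]
216 260 321 [ 0.0349 -0.0081  0.0349  0.0195]
222 258 320 [ 0.0321 -0.009   0.0321  0.0192]
228 257 320 [ 0.0293 -0.0095  0.0293  0.0193]
235 256 320 [ 0.026  -0.01    0.0259  0.0194]
241 306 [ 0.0253 -0.025   0.0253  0.0193]
[(174, (10, 73, 136)), (175, (11, 74, 137)), (176, (12, 71, 148)), (177, (11, 69, 141)), (178, (10, 91, 106)), (179, (11, 137, 84)), (180, (11, 143, 80)), (181, (11, 137, 54)), (182, (7, 104, 32)), (183, (15, 130, 43)), (184, (12, 136, 73)), (185, (11, 137, 84)), (186, (12, 141, 83)), (187, (11, 140, 84)), (188, (11, 140, 84)), (189, (11, 135, 85)), (190, (11, 138, 85)), (191, (12, 143, 84))]
[[0.4877 0.2061 0.008 ]]
```

The roller's own frame reads the same -3 mm offset as the veneer. That is camera bias, so the roller is centred on the strip. Next: to roll_0 and lower.

>>> apply_moves(
  plan=[
    {"ax": 0, "ay": 0, "az": 0, "dx": 0.02, "dy": 0, "dz": 0, "gripper": 1},
    {"ax": 0, "ay": 0, "az": 0, "dx": 0.03, "dy": 0, "dz": 0, "gripper": 1},
    {"ax": 0, "ay": 0, "az": 0, "dx": 0.03, "dy": 0, "dz": 0, "gripper": 1},
    {"ax": 0, "ay": 0, "az": 0, "dx": 0.03, "dy": 0, "dz": 0, "gripper": 1},
    {"ax": 0, "ay": 0, "az": 0, "dx": 0.025, "dy": 0, "dz": 0, "gripper": 1},
    {"ax": 0, "ay": 0, "az": 0, "dx": 0.014, "dy": 0, "dz": 0, "gripper": 1},
    {"ax": 0, "ay": 0, "az": 0, "dx": 0, "dy": 0, "dz": 0, "gripper": 1},
    {"ax": 0, "ay": 0, "az": 0, "dx": 0, "dy": 0, "dz": 0.01, "gripper": 1},
    {"ax": 0, "ay": 0, "az": 0, "dx": 0, "dy": 0, "dz": 0.01, "gripper": 1},
    {"ax": 0, "ay": 0, "az": 0, "dx": 0, "dy": 0, "dz": 0, "gripper": 1},
  ],
)

```text
time: 9.45
tcp_pos: [0.4884, 0.1597, 0.0867]
orientation: [[-0.105, 0.994, -0.002], [0.994, 0.105, -0.001], [-0.0, -0.002, -1.0]]
ft_force: [-0.2, -0.5, -3.0]
opening: 0.226
gripper_force: 45.0
```

>>> apply_moves(
  plan=[
    {"ax": 0, "ay": 0, "az": 0, "dx": 0, "dy": 0, "dz": 0.002, "gripper": 1},
    {"ax": 0, "ay": 0, "az": 0, "dx": 0, "dy": 0, "dz": 0.002, "gripper": 1},
    {"ax": 0, "ay": 0, "az": 0, "dx": 0, "dy": 0, "dz": 0.002, "gripper": 1},
    {"ax": 0, "ay": 0, "az": 0, "dx": 0, "dy": 0, "dz": 0.002, "gripper": 1},
    {"ax": 0, "ay": 0, "az": 0, "dx": 0, "dy": 0, "dz": 0.002, "gripper": 1},
    {"ax": 0, "ay": 0, "az": 0, "dx": 0, "dy": 0, "dz": 0, "gripper": 1},
    {"ax": 0, "ay": 0, "az": 0, "dx": 0, "dy": 0, "dz": 0, "gripper": 1},
    {"ax": 0, "ay": 0, "az": 0, "dx": 0, "dy": 0, "dz": 0, "gripper": 1},
    {"ax": 0, "ay": 0, "az": 0, "dx": 0, "dy": 0, "dz": 0, "gripper": 1},
    {"ax": 0, "ay": 0, "az": 0, "dx": 0, "dy": 0, "dz": 0, "gripper": 1},
  ],
)

```text
time: 10.7
tcp_pos: [0.4893, 0.1606, 0.0783]
orientation: [[-0.106, 0.994, 0.001], [0.994, 0.106, 0.0], [-0.0, 0.001, -1.0]]
ft_force: [-2.3, -0.8, 9.1]
opening: 0.231
gripper_force: 45.0
```

Run:
```python
from h import *
c=cam("wrist"); s=sensors.sense(); R=np.array(s["orientation"]); p=np.array(s["tcp_pos"]); h=cv2.cvtColor(c["frame"],cv2.COLOR_BGR2HSV); print(p,s["ft_force"],s["opening"])
c=cam("top"); f=c["frame"][140:260,150:320]; cv2.imwrite("pics/t4.png",cv2.resize(f,None,fx=4,fy=4))
a=cam("wrist")["frame"][:250,120:380]; a=cv2.resize(a,None,fx=1.5,fy=1.5)
```

```text
[0.4892 0.1606 0.0783] [-1.9471 -1.3469  9.2817] 0.23255886383590418
```

View pics/t4.png

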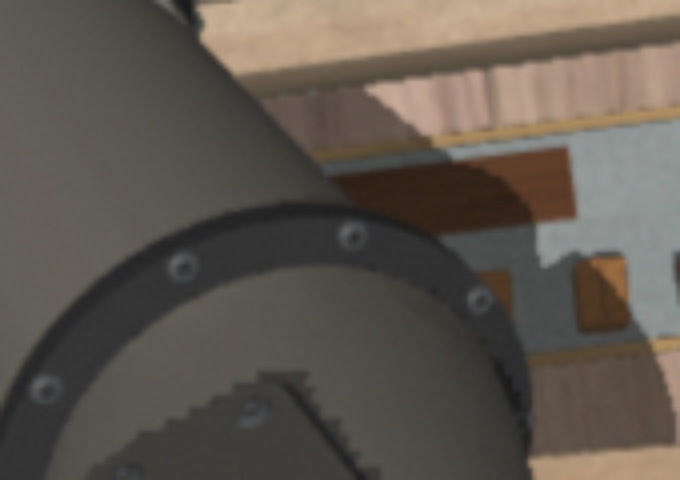

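The arm hides the spot in the top view. The force reading of 9.1 N is about 6 mm of spring, which is fine for the press. Rolling now.

>>> apply_moves(
  plan=[
    {"ax": 0, "ay": 0, "az": 0, "dx": 0.0015, "dy": 0, "dz": 0, "gripper": 1},
    {"ax": 0, "ay": 0, "az": 0, "dx": 0, "dy": 0, "dz": 0, "gripper": 1},
    {"ax": 0, "ay": 0, "az": 0, "dx": -0.005, "dy": 0, "dz": 0, "gripper": 1},
    {"ax": 0, "ay": 0, "az": 0, "dx": -0.01, "dy": 0, "dz": 0, "gripper": 1},
    {"ax": 0, "ay": 0, "az": 0, "dx": -0.01, "dy": 0, "dz": 0, "gripper": 1},
    {"ax": 0, "ay": 0, "az": 0, "dx": -0.01, "dy": 0, "dz": 0, "gripper": 1},
    {"ax": 0, "ay": 0, "az": 0, "dx": -0.01, "dy": 0, "dz": 0, "gripper": 1},
    {"ax": 0, "ay": 0, "az": 0, "dx": -0.01, "dy": 0, "dz": 0, "gripper": 1},
    {"ax": 0, "ay": 0, "az": 0, "dx": -0.01, "dy": 0, "dz": 0, "gripper": 1},
    {"ax": 0, "ay": 0, "az": 0, "dx": -0.01, "dy": 0, "dz": 0, "gripper": 1},
  ],
)

```text
time: 12.1
tcp_pos: [0.4973, 0.0877, 0.0784]
orientation: [[-0.106, 0.994, 0.001], [0.994, 0.106, 0.001], [0.0, 0.001, -1.0]]
ft_force: [-2.0, 2.3, 7.3]
opening: 0.229
gripper_force: 45.0
```

>>> apply_moves(
  plan=[
    {"ax": 0, "ay": 0, "az": 0, "dx": -0.01, "dy": 0, "dz": 0, "gripper": 1},
    {"ax": 0, "ay": 0, "az": 0, "dx": -0.01, "dy": 0, "dz": 0, "gripper": 1},
    {"ax": 0, "ay": 0, "az": 0, "dx": -0.01, "dy": 0, "dz": 0, "gripper": 1},
    {"ax": 0, "ay": 0, "az": 0, "dx": -0.01, "dy": 0, "dz": 0, "gripper": 1},
    {"ax": 0, "ay": 0, "az": 0, "dx": -0.01, "dy": 0, "dz": 0, "gripper": 1},
    {"ax": 0, "ay": 0, "az": 0, "dx": -0.01, "dy": 0, "dz": 0, "gripper": 1},
    {"ax": 0, "ay": 0, "az": 0, "dx": -0.01, "dy": 0, "dz": 0, "gripper": 1},
    {"ax": 0, "ay": 0, "az": 0, "dx": -0.01, "dy": 0, "dz": 0, "gripper": 1},
    {"ax": 0, "ay": 0, "az": 0, "dx": -0.01, "dy": 0, "dz": 0, "gripper": 1},
    {"ax": 0, "ay": 0, "az": 0, "dx": -0.01, "dy": 0, "dz": 0, "gripper": 1},
  ],
)

```text
time: 13.35
tcp_pos: [0.5082, -0.0118, 0.0785]
orientation: [[-0.106, 0.994, 0.002], [0.994, 0.106, 0.0], [0.0, 0.002, -1.0]]
ft_force: [0.8, 1.1, 7.3]
opening: 0.234
gripper_force: 45.0
```

>>> apply_moves(
  plan=[
    {"ax": 0, "ay": 0, "az": 0, "dx": -0.01, "dy": 0, "dz": 0, "gripper": 1},
    {"ax": 0, "ay": 0, "az": 0, "dx": -0.006, "dy": 0, "dz": 0, "gripper": 1},
    {"ax": 0, "ay": 0, "az": 0, "dx": -0.004, "dy": 0, "dz": 0, "gripper": 1},
    {"ax": 0, "ay": 0, "az": 0, "dx": 0, "dy": 0, "dz": 0, "gripper": 1},
    {"ax": 0, "ay": 0, "az": 0, "dx": 0, "dy": 0, "dz": 0, "gripper": 1},
    {"ax": 0, "ay": 0, "az": 0, "dx": 0.005, "dy": 0, "dz": 0, "gripper": 1},
    {"ax": 0, "ay": 0, "az": 0, "dx": 0.01, "dy": 0, "dz": 0, "gripper": 1},
    {"ax": 0, "ay": 0, "az": 0, "dx": 0.01, "dy": 0, "dz": 0, "gripper": 1},
    {"ax": 0, "ay": 0, "az": 0, "dx": 0.01, "dy": 0, "dz": 0, "gripper": 1},
    {"ax": 0, "ay": 0, "az": 0, "dx": 0.01, "dy": 0, "dz": 0, "gripper": 1},
  ],
)

```text
time: 14.6
tcp_pos: [0.5055, 0.0131, 0.0785]
orientation: [[-0.106, 0.994, 0.002], [0.994, 0.106, -0.0], [-0.0, 0.002, -1.0]]
ft_force: [0.3, -1.4, 7.6]
opening: 0.23
gripper_force: 45.0
```

>>> apply_moves(
  plan=[
    {"ax": 0, "ay": 0, "az": 0, "dx": 0.01, "dy": 0, "dz": 0, "gripper": 1},
    {"ax": 0, "ay": 0, "az": 0, "dx": 0.01, "dy": 0, "dz": 0, "gripper": 1},
    {"ax": 0, "ay": 0, "az": 0, "dx": 0.01, "dy": 0, "dz": 0, "gripper": 1},
    {"ax": 0, "ay": 0, "az": 0, "dx": 0.01, "dy": 0, "dz": 0, "gripper": 1},
    {"ax": 0, "ay": 0, "az": 0, "dx": 0.01, "dy": 0, "dz": 0, "gripper": 1},
    {"ax": 0, "ay": 0, "az": 0, "dx": 0.01, "dy": 0, "dz": 0, "gripper": 1},
    {"ax": 0, "ay": 0, "az": 0, "dx": 0.01, "dy": 0, "dz": 0, "gripper": 1},
    {"ax": 0, "ay": 0, "az": 0, "dx": 0.01, "dy": 0, "dz": 0, "gripper": 1},
    {"ax": 0, "ay": 0, "az": 0, "dx": 0.01, "dy": 0, "dz": 0, "gripper": 1},
    {"ax": 0, "ay": 0, "az": 0, "dx": 0.01, "dy": 0, "dz": 0, "gripper": 1},
  ],
)

```text
time: 15.85
tcp_pos: [0.4946, 0.1126, 0.0784]
orientation: [[-0.106, 0.994, 0.001], [0.994, 0.106, -0.0], [-0.0, 0.001, -1.0]]
ft_force: [-1.6, -1.0, 9.1]
opening: 0.234
gripper_force: 45.0
```

>>> apply_moves(
  plan=[
    {"ax": 0, "ay": 0, "az": 0, "dx": 0.01, "dy": 0, "dz": 0, "gripper": 1},
    {"ax": 0, "ay": 0, "az": 0, "dx": 0.01, "dy": 0, "dz": 0, "gripper": 1},
    {"ax": 0, "ay": 0, "az": 0, "dx": 0.01, "dy": 0, "dz": 0, "gripper": 1},
    {"ax": 0, "ay": 0, "az": 0, "dx": 0.01, "dy": 0, "dz": 0, "gripper": 1},
    {"ax": 0, "ay": 0, "az": 0, "dx": 0.006, "dy": 0, "dz": 0, "gripper": 1},
    {"ax": 0, "ay": 0, "az": 0, "dx": 0.004, "dy": 0, "dz": 0, "gripper": 1},
    {"ax": 0, "ay": 0, "az": 0, "dx": 0, "dy": 0, "dz": 0, "gripper": 1},
    {"ax": 0, "ay": 0, "az": 0, "dx": 0, "dy": 0, "dz": 0, "gripper": 1},
    {"ax": 0, "ay": 0, "az": 0, "dx": 0, "dy": 0, "dz": 0, "gripper": 1},
    {"ax": 0, "ay": 0, "az": 0, "dx": 0, "dy": 0, "dz": 0, "gripper": 1},
  ],
)

```text
time: 17.1
tcp_pos: [0.4891, 0.1626, 0.0784]
orientation: [[-0.106, 0.994, 0.001], [0.994, 0.106, 0.001], [0.001, 0.001, -1.0]]
ft_force: [-2.8, 1.1, 8.5]
opening: 0.233
gripper_force: 45.0
```

>>> apply_moves(
  plan=[
    {"ax": 0, "ay": 0, "az": 0, "dx": 0, "dy": 0, "dz": -0.006, "gripper": 1},
    {"ax": 0, "ay": 0, "az": 0, "dx": 0, "dy": 0, "dz": -0.015, "gripper": 1},
    {"ax": 0, "ay": 0, "az": 0, "dx": 0, "dy": 0, "dz": -0.015, "gripper": 1},
    {"ax": 0, "ay": 0, "az": 0, "dx": -0.02, "dy": 0, "dz": 0, "gripper": 1},
    {"ax": 0, "ay": 0, "az": 0, "dx": -0.03, "dy": 0, "dz": 0, "gripper": 1},
    {"ax": 0, "ay": 0, "az": 0, "dx": -0.04, "dy": 0, "dz": 0, "gripper": 1},
    {"ax": 0, "ay": 0, "az": 0, "dx": -0.04, "dy": 0, "dz": 0, "gripper": 1},
    {"ax": 0, "ay": 0, "az": 0, "dx": -0.04, "dy": 0, "dz": 0, "gripper": 1},
    {"ax": 0, "ay": 0, "az": 0, "dx": -0.03, "dy": 0, "dz": 0, "gripper": 1},
    {"ax": 0, "ay": 0, "az": 0, "dx": -0.02, "dy": 0, "dz": 0, "gripper": 1},
  ],
)

```text
time: 18.35
tcp_pos: [0.5122, -0.0585, 0.1147]
orientation: [[-0.104, 0.995, 0.001], [0.995, 0.104, -0.0], [-0.0, 0.001, -1.0]]
ft_force: [0.6, -0.2, -3.4]
opening: 0.231
gripper_force: 45.0
```

>>> apply_moves(
  plan=[
    {"ax": 0, "ay": 0, "az": 0, "dx": -0.02, "dy": 0, "dz": 0, "gripper": 1},
    {"ax": 0, "ay": 0, "az": 0, "dx": -0.03, "dy": 0, "dz": 0, "gripper": 1},
    {"ax": 0, "ay": 0, "az": 0, "dx": -0.04, "dy": 0, "dz": 0, "gripper": 1},
    {"ax": 0, "ay": 0, "az": 0, "dx": -0.04, "dy": 0, "dz": 0, "gripper": 1},
    {"ax": 0, "ay": 0, "az": 0, "dx": -0.04, "dy": 0, "dz": 0, "gripper": 1},
    {"ax": 0, "ay": 0, "az": 0, "dx": -0.04, "dy": -0.016, "dz": 0, "gripper": 1},
    {"ax": 0, "ay": 0, "az": 0, "dx": -0.035, "dy": -0.02, "dz": 0, "gripper": 1},
    {"ax": 0, "ay": 0, "az": 0, "dx": -0.02, "dy": -0.014, "dz": 0, "gripper": 1},
    {"ax": 0, "ay": 0, "az": 0, "dx": -0.01, "dy": -0.006, "dz": 0, "gripper": 1},
    {"ax": 0, "ay": 0, "az": 0, "dx": -0.0047, "dy": 0, "dz": 0, "gripper": 1},
  ],
)

```text
time: 19.6
tcp_pos: [0.4861, -0.3409, 0.1143]
orientation: [[-0.105, 0.994, 0.0], [0.994, 0.105, 0.0], [0.0, 0.0, -1.0]]
ft_force: [-0.5, 0.1, -2.7]
opening: 0.231
gripper_force: 45.0
```

Run:
```python
from h import *
c=cam("wrist"); s=sensors.sense(); R=np.array(s["orientation"]); p=np.array(s["tcp_pos"]); print(p,s["ft_force"],s["opening"],s["time"])
w=c["frame"][60:300,150:400]; t=cam("top")["frame"][140:260,350:475]
o=np.hstack([cv2.resize(w,(400,384)),cv2.resize(t,(400,384))]); cv2.imwrite("pics/m1.png",o)
```

```text
[ 0.4865 -0.341   0.1142] [ 0.2034 -1.9586 -3.4785] 0.23089640107794127 19.65
```

View pics/m1.png

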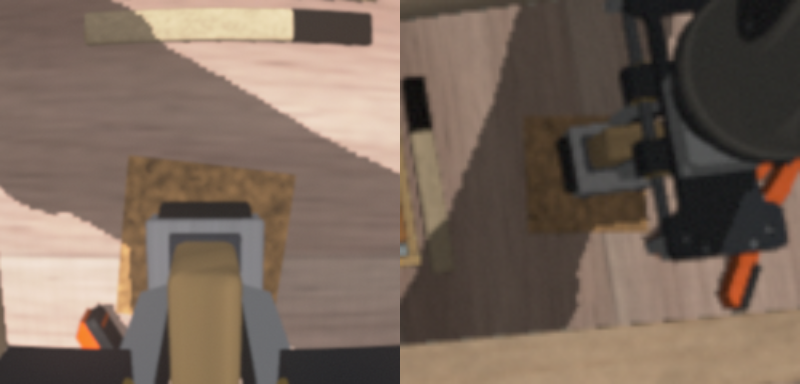

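The left half shows the roller centred over the mat and the stir stick undisturbed at the top. The right half agrees. Setting it down and releasing.

>>> apply_moves(
  plan=[
    {"ax": 0, "ay": 0, "az": 0, "dx": 0, "dy": 0, "dz": 0.012, "gripper": 1},
    {"ax": 0, "ay": 0, "az": 0, "dx": 0, "dy": 0, "dz": 0.012, "gripper": 1},
    {"ax": 0, "ay": 0, "az": 0, "dx": 0, "dy": 0, "dz": 0.008, "gripper": 1},
    {"ax": 0, "ay": 0, "az": 0, "dx": 0, "dy": 0, "dz": 0.003, "gripper": 1},
    {"ax": 0, "ay": 0, "az": 0, "dx": 0, "dy": 0, "dz": 0.0015, "gripper": 1},
    {"ax": 0, "ay": 0, "az": 0, "dx": 0, "dy": 0, "dz": 0, "gripper": 1},
    {"ax": 0, "ay": 0, "az": 0, "dx": 0, "dy": 0, "dz": 0, "gripper": 1},
    {"ax": 0, "ay": 0, "az": 0, "dx": 0, "dy": 0, "dz": 0, "gripper": -1},
    {"ax": 0, "ay": 0, "az": 0, "dx": 0, "dy": 0, "dz": 0, "gripper": -1},
    {"ax": 0, "ay": 0, "az": 0, "dx": 0, "dy": 0, "dz": 0, "gripper": -1},
  ],
)

```text
time: 20.95
tcp_pos: [0.4862, -0.3408, 0.0775]
orientation: [[-0.106, 0.994, 0.0], [0.994, 0.106, -0.0], [-0.0, 0.0, -1.0]]
ft_force: [-1.0, 0.1, -0.3]
opening: 0.516
gripper_force: 0.0
```

>>> apply_moves(
  plan=[
    {"ax": 0, "ay": 0, "az": 0, "dx": 0, "dy": 0, "dz": 0, "gripper": -1},
    {"ax": 0, "ay": 0, "az": 0, "dx": 0, "dy": 0, "dz": 0, "gripper": -1},
    {"ax": 0, "ay": 0, "az": 0, "dx": 0, "dy": 0, "dz": 0, "gripper": -1},
    {"ax": 0, "ay": 0, "az": 0, "dx": 0, "dy": 0, "dz": 0, "gripper": -1},
    {"ax": 0, "ay": 0, "az": 0, "dx": 0, "dy": 0, "dz": 0, "gripper": -1},
    {"ax": 0, "ay": 0, "az": 0, "dx": 0, "dy": 0, "dz": 0, "gripper": -1},
    {"ax": 0, "ay": 0, "az": 0, "dx": 0, "dy": 0, "dz": -0.03, "gripper": -1},
    {"ax": 0, "ay": 0, "az": 0, "dx": 0, "dy": 0, "dz": -0.04, "gripper": -1},
    {"ax": 0, "ay": 0, "az": 0, "dx": 0, "dy": 0, "dz": -0.04, "gripper": -1},
    {"ax": 0, "ay": 0, "az": 0, "dx": 0, "dy": 0, "dz": -0.03, "gripper": -1},
  ],
)

```text
time: 22.2
tcp_pos: [0.4862, -0.3409, 0.2193]
orientation: [[-0.106, 0.994, 0.001], [0.994, 0.106, -0.001], [-0.001, 0.001, -1.0]]
ft_force: [-0.4, -0.5, -0.2]
opening: 1.003
gripper_force: 0.0
```

>>> apply_moves(
  plan=[
    {"ax": 0, "ay": 0, "az": 0, "dx": 0.015, "dy": 0, "dz": 0, "gripper": -0.2},
    {"ax": 0, "ay": 0, "az": 0, "dx": 0.03, "dy": -0.0026, "dz": 0, "gripper": -0.2},
    {"ax": 0, "ay": 0, "az": 0, "dx": 0.04, "dy": -0.004, "dz": 0, "gripper": -0.2},
    {"ax": 0, "ay": 0, "az": 0, "dx": 0.04, "dy": -0.004, "dz": 0, "gripper": -0.2},
    {"ax": 0, "ay": 0, "az": 0, "dx": 0.034, "dy": -0.004, "dz": 0, "gripper": -0.2},
    {"ax": 0, "ay": 0, "az": 0, "dx": 0.02, "dy": -0.004, "dz": 0, "gripper": -0.2},
    {"ax": 0, "ay": 0, "az": 0, "dx": 0.01, "dy": 0, "dz": 0, "gripper": -0.2},
    {"ax": 0, "ay": 0, "az": 0, "dx": 0, "dy": 0, "dz": 0, "gripper": -0.2},
    {"ax": 0, "ay": 0, "az": 0, "dx": 0, "dy": 0, "dz": 0, "gripper": -0.2},
    {"ax": 0, "ay": 0, "az": 0, "dx": 0, "dy": 0, "dz": 0, "gripper": -0.2},
  ],
  newtons=12,
)

```text
time: 23.45
tcp_pos: [0.4476, -0.1555, 0.2172]
orientation: [[-0.105, 0.995, -0.0], [0.995, 0.105, 0.0], [0.0, -0.0, -1.0]]
ft_force: [-0.8, -0.5, -0.2]
opening: 0.6
gripper_force: 0.0
```

```bash
cat >> h.py <<'E'
O=np.array([.466,.004]); A_=np.radians(6.1)
EX=np.array([np.cos(A_),np.sin(A_)]); EY=np.array([-EX[1],EX[0]])
def tb(p): p=np.atleast_2d(p)[:,:2]-O; return np.c_[p@EX,p@EY]*1e3
E
python3 - <<'E'
from h import *
c=cam("top"); s=sensors.sense(); print(tb(s["tcp_pos"]),s["tcp_pos"],s["opening"])
for n,x0,l in [("A",290,[(148,268),(298,245),(310,330),(160,353)]),("B",160,[(145,335),(275,322),(280,412),(152,420)]),("C",160,[(484,292),(583,287),(590,375),(490,382)]),("D",160,[(325,310),(408,302),(415,390),(335,398)]),("E",160,[(668,272),(728,268),(735,357),(676,364)])]:
    b=tb(cast(c,np.array(l)/5+[x0,150]-.4,.052)); print(n,b.mean(0).round(1),"len",(b[[0,3]].mean(0)-b[[1,2]].mean(0)).round(1),"dep",(b[[0,1]].mean(0)-b[[2,3]].mean(0)).round(1))
w=cam("wrist"); f=w["frame"]; t=c["frame"][140:260,290:450]
cv2.imwrite("pics/m2.png",np.hstack([cv2.resize(f,(480,360)),cv2.resize(t,(320,360))]))
E
```

```text
[[ -35.2742 -156.5438]] [ 0.4476 -0.1554  0.2172] 0.6035351325307817
A [ -39.3 -158.5] len [-2.3 70. ] dep [39.8 -0.1]
B [-36.1 151.2] len [ 2.3 60. ] dep [40.8 -1.1]
C [-36.4   0.3] len [ 2.8 46. ] dep [41.5 -1.9]
D [-34.6  77.5] len [ 0.8 37.9] dep [41.2 -0.4]
E [-37.  -76.4] len [ 0.8 27.6] dep [42.2 -2. ]
```

View pics/m2.png

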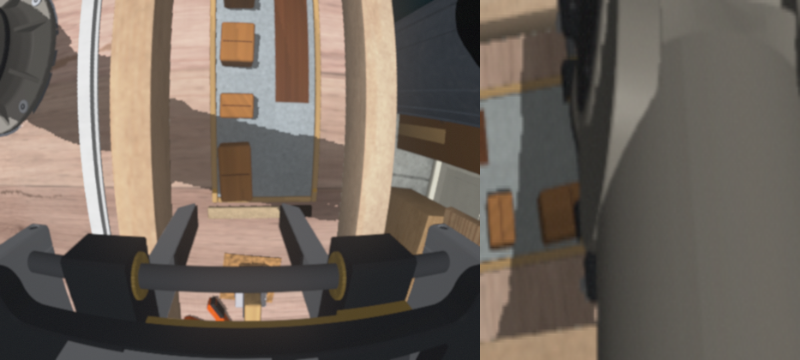

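The wrist view shows the row as expected: A under the gripper, with E, C and D beyond. The roller stands on the mat at (250,290). Descending on A.

>>> apply_moves(
  plan=[
    {"ax": 0, "ay": 0, "az": 0, "dx": 0, "dy": -0.001, "dz": 0.04, "gripper": -0.2},
    {"ax": 0, "ay": 0, "az": 0, "dx": 0, "dy": 0, "dz": 0.05, "gripper": -0.2},
    {"ax": 0, "ay": 0, "az": 0, "dx": 0, "dy": 0, "dz": 0.05, "gripper": -0.2},
    {"ax": 0, "ay": 0, "az": 0, "dx": 0, "dy": 0, "dz": 0.03, "gripper": -0.2},
    {"ax": 0, "ay": 0, "az": 0, "dx": 0, "dy": 0, "dz": 0.011, "gripper": -0.2},
    {"ax": 0, "ay": 0, "az": 0, "dx": 0, "dy": 0, "dz": 0, "gripper": 1},
    {"ax": 0, "ay": 0, "az": 0, "dx": 0, "dy": 0, "dz": 0, "gripper": 1},
    {"ax": 0, "ay": 0, "az": 0, "dx": 0, "dy": 0, "dz": 0, "gripper": 1},
    {"ax": 0, "ay": 0, "az": 0, "dx": 0, "dy": 0, "dz": 0, "gripper": 1},
    {"ax": 0, "ay": 0, "az": 0, "dx": 0, "dy": 0, "dz": 0, "gripper": 1},
  ],
)

```text
time: 24.8
tcp_pos: [0.4472, -0.1552, 0.0375]
orientation: [[-0.106, 0.994, 0.002], [0.994, 0.106, -0.001], [-0.001, 0.002, -1.0]]
ft_force: [-1.9, 1.0, 9.0]
opening: 0.423
gripper_force: 12.0
```

>>> apply_moves(
  plan=[
    {"ax": 0, "ay": 0, "az": 0, "dx": 0, "dy": 0, "dz": 0, "gripper": 1},
    {"ax": 0, "ay": 0, "az": 0, "dx": 0, "dy": 0, "dz": 0, "gripper": 1},
    {"ax": 0, "ay": 0, "az": 0, "dx": 0, "dy": 0, "dz": 0, "gripper": 1},
    {"ax": 0, "ay": 0, "az": 0, "dx": 0, "dy": 0, "dz": 0, "gripper": 1},
    {"ax": 0, "ay": 0, "az": 0, "dx": 0, "dy": 0, "dz": 0, "gripper": 1},
    {"ax": 0, "ay": 0, "az": 0, "dx": 0, "dy": 0, "dz": 0, "gripper": 1},
    {"ax": 0, "ay": 0, "az": 0, "dx": 0, "dy": 0, "dz": 0, "gripper": 1},
    {"ax": 0, "ay": 0, "az": 0, "dx": 0, "dy": 0, "dz": 0, "gripper": 1},
    {"ax": 0, "ay": 0, "az": 0, "dx": 0, "dy": 0, "dz": 0, "gripper": 1},
    {"ax": 0, "ay": 0, "az": 0, "dx": 0, "dy": 0, "dz": 0, "gripper": 1},
  ],
)

```text
time: 26.05
tcp_pos: [0.4472, -0.1553, 0.0375]
orientation: [[-0.106, 0.994, 0.002], [0.994, 0.106, -0.001], [-0.001, 0.002, -1.0]]
ft_force: [-1.1, 0.7, 9.9]
opening: 0.425
gripper_force: 12.0
```

Run:
```python
from h import *
s=sensors.sense(); print(s["tcp_pos"],s["ft_force"],s["torque"],s["gripper_force"],tb(s["tcp_pos"]))
c=cam("scene"); u=proj(c,[s["tcp_pos"]])[0].astype(int); print(u)
cr=c["frame"][u[1]-70:u[1]+70,u[0]-90:u[0]+90]; a=cv2.resize(cr,None,fx=2.2,fy=2.2,interpolation=cv2.INTER_CUBIC)
b=cam("wrist")["frame"][150:420,150:410]; b=cv2.resize(b,(300,308))
cv2.imwrite("pics/m3.png",np.hstack([a,b]))
```

```text
[ 0.4472 -0.1553  0.0375] [-1.1331  0.6754  9.9309] [0.0532 0.4338 0.0261] 12.001758366823196 [[ -35.5879 -156.3612]]
[303 190]
```

View pics/m3.png

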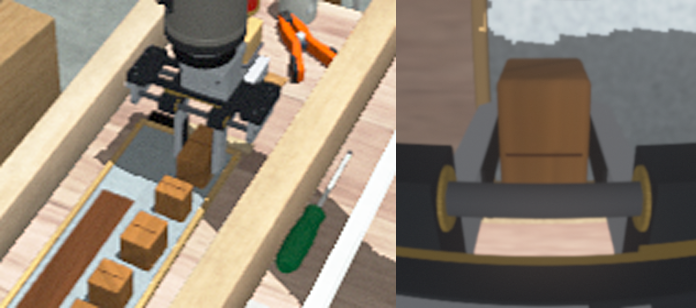

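The grip on A is clean. The left half shows E, C, D and B ahead undisturbed. There is about 10 N of downward load from the settling lag, so I'll relieve it by 1 mm and slide A.

>>> apply_moves(
  plan=[
    {"ax": 0, "ay": 0, "az": 0, "dx": 0, "dy": 0, "dz": -0.001, "gripper": 1},
    {"ax": 0, "ay": 0, "az": 0, "dx": 0, "dy": 0.005, "dz": 0, "gripper": 1},
    {"ax": 0, "ay": 0, "az": 0, "dx": 0, "dy": 0.01, "dz": 0, "gripper": 1},
    {"ax": 0, "ay": 0, "az": 0, "dx": 0, "dy": 0.01, "dz": 0, "gripper": 1},
    {"ax": 0, "ay": 0, "az": 0, "dx": 0, "dy": 0.01, "dz": 0, "gripper": 1},
    {"ax": 0, "ay": 0, "az": 0, "dx": 0, "dy": 0.01, "dz": 0, "gripper": 1},
    {"ax": 0, "ay": 0, "az": 0, "dx": 0, "dy": 0.01, "dz": 0, "gripper": 1},
    {"ax": 0, "ay": 0, "az": 0, "dx": 0, "dy": 0.01, "dz": 0, "gripper": 1},
    {"ax": 0, "ay": 0, "az": 0, "dx": 0, "dy": 0.0066, "dz": 0, "gripper": 1},
    {"ax": 0, "ay": 0, "az": 0, "dx": 0, "dy": 0.003, "dz": 0, "gripper": 1},
  ],
)

```text
time: 27.4
tcp_pos: [0.5214, -0.1469, 0.0375]
orientation: [[-0.106, 0.994, 0.0], [0.994, 0.106, 0.0], [0.0, 0.0, -1.0]]
ft_force: [-3.0, -0.2, 7.1]
opening: 0.425
gripper_force: 12.0
```

>>> apply_moves(
  plan=[
    {"ax": 0, "ay": 0, "az": 0, "dx": 0.01, "dy": 0, "dz": -0.0005, "gripper": 1},
    {"ax": 0, "ay": 0, "az": 0, "dx": 0.02, "dy": 0, "dz": 0, "gripper": 1},
    {"ax": 0, "ay": 0, "az": 0, "dx": 0.02, "dy": 0, "dz": 0, "gripper": 1},
    {"ax": 0, "ay": 0, "az": 0, "dx": 0.02, "dy": 0, "dz": 0, "gripper": 1},
    {"ax": 0, "ay": 0, "az": 0, "dx": 0.02, "dy": 0, "dz": 0, "gripper": 1},
    {"ax": 0, "ay": 0, "az": 0, "dx": 0.02, "dy": 0, "dz": 0, "gripper": 1},
    {"ax": 0, "ay": 0, "az": 0, "dx": 0.02, "dy": 0, "dz": 0, "gripper": 1},
    {"ax": 0, "ay": 0, "az": 0, "dx": 0.02, "dy": 0, "dz": 0, "gripper": 1},
    {"ax": 0, "ay": 0, "az": 0, "dx": 0.02, "dy": 0, "dz": 0, "gripper": 1},
    {"ax": 0, "ay": 0, "az": 0, "dx": 0.01, "dy": 0, "dz": 0, "gripper": 1},
  ],
)

```text
time: 28.65
tcp_pos: [0.5012, 0.0334, 0.0378]
orientation: [[-0.107, 0.994, -0.0], [0.994, 0.107, 0.0], [0.0, -0.0, -1.0]]
ft_force: [0.3, 0.7, -2.4]
opening: 0.424
gripper_force: 12.0
```

>>> apply_moves(
  plan=[
    {"ax": 0, "ay": 0, "az": 0, "dx": 0.02, "dy": 0, "dz": 0, "gripper": 1},
    {"ax": 0, "ay": 0, "az": 0, "dx": 0.02, "dy": 0, "dz": 0, "gripper": 1},
    {"ax": 0, "ay": 0, "az": 0, "dx": 0.02, "dy": 0, "dz": 0, "gripper": 1},
    {"ax": 0, "ay": 0, "az": 0, "dx": 0.02, "dy": 0, "dz": 0, "gripper": 1},
    {"ax": 0, "ay": 0, "az": 0, "dx": 0.02, "dy": 0, "dz": 0, "gripper": 1},
    {"ax": 0, "ay": 0, "az": 0, "dx": 0.015, "dy": 0, "dz": 0, "gripper": 1},
    {"ax": 0, "ay": 0, "az": 0, "dx": 0.008, "dy": 0, "dz": 0, "gripper": 1},
    {"ax": 0, "ay": 0, "az": 0, "dx": 0.005, "dy": 0, "dz": 0, "gripper": 1},
    {"ax": 0, "ay": 0, "az": 0, "dx": 0, "dy": 0, "dz": 0, "gripper": 1},
    {"ax": 0, "ay": 0, "az": 0, "dx": 0, "dy": 0, "dz": 0, "gripper": 1},
  ],
)

```text
time: 29.9
tcp_pos: [0.4882, 0.1587, 0.0379]
orientation: [[-0.105, 0.994, -0.0], [0.994, 0.105, -0.0], [-0.0, -0.0, -1.0]]
ft_force: [0.2, 0.2, -2.2]
opening: 0.424
gripper_force: 12.0
```

>>> apply_moves(
  plan=[
    {"ax": 0, "ay": 0, "az": 0, "dx": 0, "dy": 0, "dz": 0.0008, "gripper": 1},
    {"ax": 0, "ay": 0, "az": 0, "dx": 0.002, "dy": 0, "dz": 0, "gripper": 1},
    {"ax": 0, "ay": 0, "az": 0, "dx": 0.002, "dy": 0, "dz": 0, "gripper": 1},
    {"ax": 0, "ay": 0, "az": 0, "dx": 0.002, "dy": 0, "dz": 0, "gripper": 1},
    {"ax": 0, "ay": 0, "az": 0, "dx": 0.002, "dy": 0, "dz": 0, "gripper": 1},
    {"ax": 0, "ay": 0, "az": 0, "dx": 0.001, "dy": 0, "dz": 0, "gripper": 1},
    {"ax": 0, "ay": 0, "az": 0, "dx": 0.001, "dy": 0, "dz": 0, "gripper": 1},
    {"ax": 0, "ay": 0, "az": 0, "dx": 0.001, "dy": 0, "dz": 0, "gripper": 1},
    {"ax": 0, "ay": 0, "az": 0, "dx": 0, "dy": 0, "dz": 0, "gripper": 1},
    {"ax": 0, "ay": 0, "az": 0, "dx": 0, "dy": 0, "dz": 0, "gripper": 1},
  ],
)

```text
time: 31.15
tcp_pos: [0.4872, 0.1704, 0.0373]
orientation: [[-0.106, 0.994, 0.0], [0.994, 0.106, 0.0], [0.0, 0.0, -1.0]]
ft_force: [-0.7, -1.0, 5.7]
opening: 0.426
gripper_force: 12.0
```

>>> apply_moves(
  plan=[
    {"ax": 0, "ay": 0, "az": 0, "dx": 0.001, "dy": 0, "dz": 0, "gripper": 1},
    {"ax": 0, "ay": 0, "az": 0, "dx": 0.001, "dy": 0, "dz": 0, "gripper": 1},
    {"ax": 0, "ay": 0, "az": 0, "dx": 0.001, "dy": 0, "dz": 0, "gripper": 1},
    {"ax": 0, "ay": 0, "az": 0, "dx": 0, "dy": 0, "dz": 0, "gripper": 1},
    {"ax": 0, "ay": 0, "az": 0, "dx": 0, "dy": 0, "dz": 0, "gripper": 1},
    {"ax": 0, "ay": 0, "az": 0, "dx": 0, "dy": 0, "dz": 0, "gripper": 1},
    {"ax": 0, "ay": 0, "az": 0, "dx": 0, "dy": 0, "dz": 0, "gripper": 1},
    {"ax": 0, "ay": 0, "az": 0, "dx": 0, "dy": 0, "dz": 0, "gripper": 1},
    {"ax": 0, "ay": 0, "az": 0, "dx": 0, "dy": 0, "dz": 0, "gripper": 1},
    {"ax": 0, "ay": 0, "az": 0, "dx": 0, "dy": 0, "dz": 0, "gripper": 1},
  ],
)

```text
time: 32.4
tcp_pos: [0.4869, 0.1733, 0.0373]
orientation: [[-0.106, 0.994, 0.0], [0.994, 0.106, 0.0], [0.0, 0.0, -1.0]]
ft_force: [-0.0, -1.1, 5.4]
opening: 0.426
gripper_force: 12.0
```

>>> apply_moves(
  plan=[
    {"ax": 0, "ay": 0, "az": 0, "dx": 0.001, "dy": 0, "dz": 0, "gripper": 1},
    {"ax": 0, "ay": 0, "az": 0, "dx": 0.001, "dy": 0, "dz": 0, "gripper": 1},
    {"ax": 0, "ay": 0, "az": 0, "dx": 0.001, "dy": 0, "dz": 0, "gripper": 1},
    {"ax": 0, "ay": 0, "az": 0, "dx": 0, "dy": 0, "dz": 0, "gripper": 1},
    {"ax": 0, "ay": 0, "az": 0, "dx": 0, "dy": 0, "dz": 0, "gripper": 1},
    {"ax": 0, "ay": 0, "az": 0, "dx": 0, "dy": 0, "dz": 0, "gripper": 1},
    {"ax": 0, "ay": 0, "az": 0, "dx": 0, "dy": 0, "dz": 0, "gripper": 1},
    {"ax": 0, "ay": 0, "az": 0, "dx": 0, "dy": 0, "dz": 0, "gripper": 1},
    {"ax": 0, "ay": 0, "az": 0, "dx": 0, "dy": 0, "dz": 0, "gripper": 1},
    {"ax": 0, "ay": 0, "az": 0, "dx": 0, "dy": 0, "dz": 0, "gripper": 1},
  ],
)

```text
time: 33.65
tcp_pos: [0.4867, 0.1755, 0.0373]
orientation: [[-0.105, 0.994, 0.0], [0.994, 0.105, -0.001], [-0.001, 0.0, -1.0]]
ft_force: [1.1, -5.6, 6.5]
opening: 0.424
gripper_force: 12.0
```

Run:
```python
from h import *
s=sensors.sense(); print(s["tcp_pos"],s["ft_force"],tb(s["tcp_pos"]))
w=cam("wrist")["frame"]
t=cam("scene"); u=proj(t,[[.49,.17,.04]])[0].astype(int)
b=t["frame"][u[1]-50:u[1]+50,u[0]-60:u[0]+60]
cv2.imwrite("pics/m4.png",np.hstack([cv2.resize(w[100:340,140:420],(400,343)),cv2.resize(b,(400,343))]))
```

```text
[0.4867 0.1755 0.0373] [ 1.0515 -5.5576  6.5444] [[ 38.7655 168.3178]]
```

View pics/m4.png

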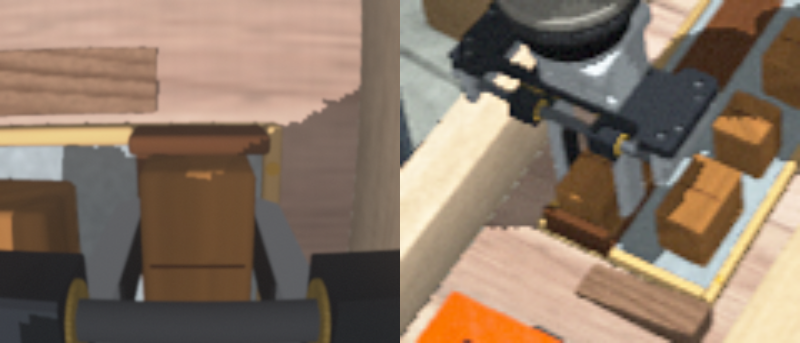

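Contact with the stop registers as -5.6 N. The picture shows A flush on the dark stop, with the wedge untouched. Releasing and going to C (opening only partly so as not to hit neighbours).

>>> apply_moves(
  plan=[
    {"ax": 0, "ay": 0, "az": 0, "dx": 0.0005, "dy": 0, "dz": 0, "gripper": 1},
    {"ax": 0, "ay": 0, "az": 0, "dx": 0, "dy": 0, "dz": 0, "gripper": 1},
    {"ax": 0, "ay": 0, "az": 0, "dx": 0, "dy": 0, "dz": 0, "gripper": -0.2},
    {"ax": 0, "ay": 0, "az": 0, "dx": 0, "dy": 0, "dz": 0, "gripper": -0.2},
    {"ax": 0, "ay": 0, "az": 0, "dx": 0, "dy": 0, "dz": 0, "gripper": -0.2},
    {"ax": 0, "ay": 0, "az": 0, "dx": 0, "dy": 0, "dz": 0, "gripper": -0.2},
    {"ax": 0, "ay": 0, "az": 0, "dx": 0, "dy": 0, "dz": 0, "gripper": -0.2},
    {"ax": 0, "ay": 0, "az": 0, "dx": 0, "dy": 0, "dz": -0.02, "gripper": -0.2},
    {"ax": 0, "ay": 0, "az": 0, "dx": 0, "dy": 0, "dz": -0.03, "gripper": -0.2},
    {"ax": 0, "ay": 0, "az": 0, "dx": 0, "dy": 0, "dz": 0, "gripper": -0.2},
  ],
)

```text
time: 35.0
tcp_pos: [0.4874, 0.1771, 0.0889]
orientation: [[-0.106, 0.994, 0.003], [0.994, 0.106, 0.001], [0.001, 0.003, -1.0]]
ft_force: [0.2, 0.5, 0.9]
opening: 0.604
gripper_force: 0.0
```

>>> apply_moves(
  plan=[
    {"ax": 0, "ay": 0, "az": 0, "dx": -0.01, "dy": -0.006, "dz": 0, "gripper": -0.2},
    {"ax": 0, "ay": 0, "az": 0, "dx": -0.025, "dy": -0.01, "dz": 0, "gripper": -0.2},
    {"ax": 0, "ay": 0, "az": 0, "dx": -0.035, "dy": -0.015, "dz": 0, "gripper": -0.2},
    {"ax": 0, "ay": 0, "az": 0, "dx": -0.035, "dy": -0.015, "dz": 0, "gripper": -0.2},
    {"ax": 0, "ay": 0, "az": 0, "dx": -0.035, "dy": -0.015, "dz": 0, "gripper": -0.2},
    {"ax": 0, "ay": 0, "az": 0, "dx": -0.02, "dy": -0.01, "dz": 0, "gripper": -0.2},
    {"ax": 0, "ay": 0, "az": 0, "dx": -0.008, "dy": -0.0033, "dz": 0, "gripper": -0.2},
    {"ax": 0, "ay": 0, "az": 0, "dx": 0, "dy": 0, "dz": 0, "gripper": -0.2},
    {"ax": 0, "ay": 0, "az": 0, "dx": 0, "dy": 0, "dz": 0, "gripper": -0.2},
    {"ax": 0, "ay": 0, "az": 0, "dx": 0, "dy": 0, "dz": 0, "gripper": -0.2},
  ],
)

```text
time: 36.25
tcp_pos: [0.4303, 0.0025, 0.087]
orientation: [[-0.107, 0.994, -0.0], [0.994, 0.107, 0.0], [0.0, -0.0, -1.0]]
ft_force: [0.1, 0.3, -0.4]
opening: 0.598
gripper_force: 0.0
```

Run:
```python
from h import *
s=sensors.sense(); print(s["tcp_pos"],tb(s["tcp_pos"]),s["ft_force"],s["opening"])
```

```text
[0.4303 0.0025 0.087 ] [[-35.6239   2.3095]] [ 0.1428  0.3305 -0.3713] 0.59765387319479
```

>>> apply_moves(
  plan=[
    {"ax": 0, "ay": 0, "az": 0, "dx": 0, "dy": 0, "dz": 0.02, "gripper": -0.2},
    {"ax": 0, "ay": 0, "az": 0, "dx": 0, "dy": 0, "dz": 0.02, "gripper": -0.2},
    {"ax": 0, "ay": 0, "az": 0, "dx": 0, "dy": 0, "dz": 0.0105, "gripper": -0.2},
    {"ax": 0, "ay": 0, "az": 0, "dx": 0, "dy": 0, "dz": 0, "gripper": -0.2},
    {"ax": 0, "ay": 0, "az": 0, "dx": 0, "dy": 0, "dz": 0, "gripper": -0.2},
    {"ax": 0, "ay": 0, "az": 0, "dx": 0, "dy": 0, "dz": 0, "gripper": 1},
    {"ax": 0, "ay": 0, "az": 0, "dx": 0, "dy": 0, "dz": 0, "gripper": 1},
    {"ax": 0, "ay": 0, "az": 0, "dx": 0, "dy": 0, "dz": 0, "gripper": 1},
    {"ax": 0, "ay": 0, "az": 0, "dx": 0, "dy": 0, "dz": 0.0005, "gripper": 1},
    {"ax": 0, "ay": 0, "az": 0, "dx": 0, "dy": 0, "dz": 0, "gripper": 1},
  ],
)

```text
time: 37.5
tcp_pos: [0.4307, 0.0017, 0.0366]
orientation: [[-0.106, 0.994, 0.001], [0.994, 0.106, 0.0], [-0.0, 0.001, -1.0]]
ft_force: [-1.6, 0.5, 7.6]
opening: 0.425
gripper_force: 12.0
```

>>> apply_moves(
  plan=[
    {"ax": 0, "ay": 0, "az": 0, "dx": -0.006, "dy": 0, "dz": 0, "gripper": 1},
    {"ax": 0, "ay": 0, "az": 0, "dx": -0.01, "dy": 0, "dz": 0, "gripper": 1},
    {"ax": 0, "ay": 0, "az": 0, "dx": -0.01, "dy": 0, "dz": 0, "gripper": 1},
    {"ax": 0, "ay": 0, "az": 0, "dx": -0.007, "dy": 0, "dz": 0, "gripper": 1},
    {"ax": 0, "ay": 0, "az": 0, "dx": 0, "dy": 0, "dz": 0, "gripper": 1},
    {"ax": 0, "ay": 0, "az": 0, "dx": 0, "dy": 0, "dz": 0, "gripper": 1},
    {"ax": 0, "ay": 0, "az": 0, "dx": 0, "dy": 0, "dz": 0, "gripper": -0.2},
    {"ax": 0, "ay": 0, "az": 0, "dx": 0, "dy": 0, "dz": 0, "gripper": -0.2},
    {"ax": 0, "ay": 0, "az": 0, "dx": 0, "dy": 0, "dz": 0, "gripper": -0.2},
    {"ax": 0, "ay": 0, "az": 0, "dx": 0, "dy": 0, "dz": 0, "gripper": -0.2},
  ],
)

```text
time: 38.75
tcp_pos: [0.4336, -0.0311, 0.0361]
orientation: [[-0.106, 0.994, -0.0], [0.994, 0.106, 0.0], [0.0, -0.0, -1.0]]
ft_force: [0.4, 0.3, 0.2]
opening: 0.599
gripper_force: 0.0
```

>>> apply_moves(
  plan=[
    {"ax": 0, "ay": 0, "az": 0, "dx": 0, "dy": 0, "dz": -0.02, "gripper": -0.2},
    {"ax": 0, "ay": 0, "az": 0, "dx": 0, "dy": 0, "dz": -0.03, "gripper": -0.2},
    {"ax": 0, "ay": 0, "az": 0, "dx": 0.015, "dy": 0, "dz": 0, "gripper": -0.2},
    {"ax": 0, "ay": 0, "az": 0, "dx": 0.03, "dy": 0, "dz": 0, "gripper": -0.2},
    {"ax": 0, "ay": 0, "az": 0, "dx": 0.03, "dy": 0, "dz": 0, "gripper": -0.2},
    {"ax": 0, "ay": 0, "az": 0, "dx": 0.025, "dy": 0, "dz": 0, "gripper": -0.2},
    {"ax": 0, "ay": 0, "az": 0, "dx": 0.01, "dy": 0, "dz": 0, "gripper": -0.2},
    {"ax": 0, "ay": 0, "az": 0, "dx": 0, "dy": 0, "dz": 0, "gripper": -0.2},
    {"ax": 0, "ay": 0, "az": 0, "dx": 0, "dy": 0, "dz": 0, "gripper": -0.2},
    {"ax": 0, "ay": 0, "az": 0, "dx": 0, "dy": 0, "dz": 0, "gripper": -0.2},
  ],
)

```text
time: 40.0
tcp_pos: [0.4221, 0.0775, 0.086]
orientation: [[-0.104, 0.995, -0.0], [0.995, 0.104, -0.0], [-0.0, -0.0, -1.0]]
ft_force: [-0.1, -0.3, 0.6]
opening: 0.595
gripper_force: 0.0
```

>>> apply_moves(
  plan=[
    {"ax": 0, "ay": 0, "az": 0, "dx": 0, "dy": 0, "dz": 0.02, "gripper": -0.2},
    {"ax": 0, "ay": 0, "az": 0, "dx": 0, "dy": 0, "dz": 0.02, "gripper": -0.2},
    {"ax": 0, "ay": 0, "az": 0, "dx": 0, "dy": 0, "dz": 0.0095, "gripper": -0.2},
    {"ax": 0, "ay": 0, "az": 0, "dx": 0, "dy": 0, "dz": 0, "gripper": -0.2},
    {"ax": 0, "ay": 0, "az": 0, "dx": 0, "dy": 0, "dz": 0, "gripper": -0.2},
    {"ax": 0, "ay": 0, "az": 0, "dx": 0, "dy": 0, "dz": 0, "gripper": 1},
    {"ax": 0, "ay": 0, "az": 0, "dx": 0, "dy": 0, "dz": 0, "gripper": 1},
    {"ax": 0, "ay": 0, "az": 0, "dx": 0, "dy": 0, "dz": 0, "gripper": 1},
    {"ax": 0, "ay": 0, "az": 0, "dx": 0, "dy": 0, "dz": 0.0005, "gripper": 1},
    {"ax": 0, "ay": 0, "az": 0, "dx": 0, "dy": 0, "dz": 0, "gripper": 1},
  ],
)

```text
time: 41.25
tcp_pos: [0.4223, 0.0783, 0.0366]
orientation: [[-0.106, 0.994, 0.001], [0.994, 0.106, -0.0], [-0.0, 0.001, -1.0]]
ft_force: [-2.1, 0.1, 10.4]
opening: 0.424
gripper_force: 12.0
```

>>> apply_moves(
  plan=[
    {"ax": 0, "ay": 0, "az": 0, "dx": -0.01, "dy": 0, "dz": 0, "gripper": 1},
    {"ax": 0, "ay": 0, "az": 0, "dx": -0.015, "dy": 0, "dz": 0, "gripper": 1},
    {"ax": 0, "ay": 0, "az": 0, "dx": -0.015, "dy": 0, "dz": 0, "gripper": 1},
    {"ax": 0, "ay": 0, "az": 0, "dx": -0.01, "dy": 0, "dz": 0, "gripper": 1},
    {"ax": 0, "ay": 0, "az": 0, "dx": -0.005, "dy": 0, "dz": 0, "gripper": 1},
    {"ax": 0, "ay": 0, "az": 0, "dx": 0, "dy": 0, "dz": 0, "gripper": 1},
    {"ax": 0, "ay": 0, "az": 0, "dx": 0, "dy": 0, "dz": 0, "gripper": -0.2},
    {"ax": 0, "ay": 0, "az": 0, "dx": 0, "dy": 0, "dz": 0, "gripper": -0.2},
    {"ax": 0, "ay": 0, "az": 0, "dx": 0, "dy": 0, "dz": 0, "gripper": -0.2},
    {"ax": 0, "ay": 0, "az": 0, "dx": 0, "dy": 0, "dz": 0, "gripper": -0.2},
  ],
)

```text
time: 42.5
tcp_pos: [0.4278, 0.0236, 0.0361]
orientation: [[-0.106, 0.994, -0.0], [0.994, 0.106, 0.0], [0.0, -0.0, -1.0]]
ft_force: [0.6, -0.8, -0.3]
opening: 0.6
gripper_force: 0.0
```

>>> apply_moves(
  plan=[
    {"ax": 0, "ay": 0, "az": 0, "dx": 0, "dy": 0, "dz": -0.02, "gripper": -0.2},
    {"ax": 0, "ay": 0, "az": 0, "dx": 0, "dy": 0, "dz": -0.03, "gripper": -0.2},
    {"ax": 0, "ay": 0, "az": 0, "dx": 0.015, "dy": 0, "dz": 0, "gripper": -0.2},
    {"ax": 0, "ay": 0, "az": 0, "dx": 0.035, "dy": 0, "dz": 0, "gripper": -0.2},
    {"ax": 0, "ay": 0, "az": 0, "dx": 0.035, "dy": 0, "dz": 0, "gripper": -0.2},
    {"ax": 0, "ay": 0, "az": 0, "dx": 0.03, "dy": 0, "dz": 0, "gripper": -0.2},
    {"ax": 0, "ay": 0, "az": 0, "dx": 0.014, "dy": 0, "dz": 0, "gripper": -0.2},
    {"ax": 0, "ay": 0, "az": 0, "dx": 0.005, "dy": 0, "dz": 0, "gripper": -0.2},
    {"ax": 0, "ay": 0, "az": 0, "dx": 0, "dy": 0, "dz": 0, "gripper": -0.2},
    {"ax": 0, "ay": 0, "az": 0, "dx": 0, "dy": 0, "dz": 0, "gripper": -0.2},
  ],
)

```text
time: 43.75
tcp_pos: [0.4138, 0.1559, 0.086]
orientation: [[-0.105, 0.995, -0.0], [0.995, 0.105, -0.0], [-0.0, -0.0, -1.0]]
ft_force: [0.7, -0.4, 1.1]
opening: 0.597
gripper_force: 0.0
```

>>> apply_moves(
  plan=[
    {"ax": 0, "ay": 0, "az": 0, "dx": 0, "dy": 0, "dz": 0.02, "gripper": -0.2},
    {"ax": 0, "ay": 0, "az": 0, "dx": 0, "dy": 0, "dz": 0.02, "gripper": -0.2},
    {"ax": 0, "ay": 0, "az": 0, "dx": 0, "dy": 0, "dz": 0.0095, "gripper": -0.2},
    {"ax": 0, "ay": 0, "az": 0, "dx": 0, "dy": 0, "dz": 0, "gripper": -0.2},
    {"ax": 0, "ay": 0, "az": 0, "dx": 0, "dy": 0, "dz": 0, "gripper": -0.2},
    {"ax": 0, "ay": 0, "az": 0, "dx": 0, "dy": 0, "dz": 0, "gripper": 1},
    {"ax": 0, "ay": 0, "az": 0, "dx": 0, "dy": 0, "dz": 0, "gripper": 1},
    {"ax": 0, "ay": 0, "az": 0, "dx": 0, "dy": 0, "dz": 0, "gripper": 1},
    {"ax": 0, "ay": 0, "az": 0, "dx": 0, "dy": 0, "dz": 0.0005, "gripper": 1},
    {"ax": 0, "ay": 0, "az": 0, "dx": 0, "dy": 0, "dz": 0, "gripper": 1},
  ],
)

```text
time: 45.0
tcp_pos: [0.4141, 0.157, 0.0366]
orientation: [[-0.106, 0.994, 0.001], [0.994, 0.106, 0.0], [0.0, 0.001, -1.0]]
ft_force: [-1.0, -0.6, 10.2]
opening: 0.42
gripper_force: 12.0
```

Run:
```python
from h import *
s=sensors.sense(); print(s["tcp_pos"],tb(s["tcp_pos"]),s["ft_force"],s["opening"],s["time"])
w=cam("wrist")["frame"]; t=cam("scene")["frame"][160:310,195:340]
cv2.imwrite("pics/m5.png",np.hstack([cv2.resize(w,(440,330)),cv2.resize(t,(340,330))]))
```

```text
[0.4141 0.157  0.0366] [[-35.3935 157.6619]] [-1.0206 -0.6471 10.1502] 0.42009200824874554 45.0
```

View pics/m5.png

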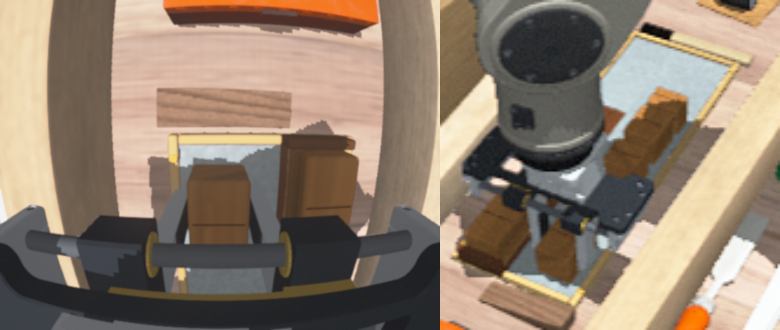

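The gripper holds B cleanly. A is at the stop beside it, and D, C and E stand close together down the front row. Now B: along the front row, across, then up to A.

>>> apply_moves(
  plan=[
    {"ax": 0, "ay": 0, "az": 0, "dx": -0.008, "dy": 0, "dz": 0, "gripper": 1},
    {"ax": 0, "ay": 0, "az": 0, "dx": -0.012, "dy": 0, "dz": 0, "gripper": 1},
    {"ax": 0, "ay": 0, "az": 0, "dx": -0.012, "dy": 0, "dz": 0, "gripper": 1},
    {"ax": 0, "ay": 0, "az": 0, "dx": -0.012, "dy": 0, "dz": 0, "gripper": 1},
    {"ax": 0, "ay": 0, "az": 0, "dx": -0.012, "dy": 0, "dz": 0, "gripper": 1},
    {"ax": 0, "ay": 0, "az": 0, "dx": -0.006, "dy": 0, "dz": 0, "gripper": 1},
    {"ax": 0, "ay": 0, "az": 0, "dx": -0.002, "dy": 0, "dz": 0, "gripper": 1},
    {"ax": 0, "ay": 0, "az": 0, "dx": 0, "dy": 0, "dz": 0, "gripper": 1},
    {"ax": 0, "ay": 0, "az": 0, "dx": 0, "dy": 0.006, "dz": 0, "gripper": 1},
    {"ax": 0, "ay": 0, "az": 0, "dx": 0, "dy": 0.01, "dz": 0, "gripper": 1},
  ],
)

```text
time: 46.35
tcp_pos: [0.4364, 0.0947, 0.0364]
orientation: [[-0.106, 0.994, 0.0], [0.994, 0.106, -0.0], [-0.0, 0.0, -1.0]]
ft_force: [-3.1, -0.0, 9.0]
opening: 0.426
gripper_force: 12.0
```

>>> apply_moves(
  plan=[
    {"ax": 0, "ay": 0, "az": 0, "dx": 0, "dy": 0.012, "dz": 0, "gripper": 1},
    {"ax": 0, "ay": 0, "az": 0, "dx": 0, "dy": 0.012, "dz": 0, "gripper": 1},
    {"ax": 0, "ay": 0, "az": 0, "dx": 0, "dy": 0.012, "dz": 0, "gripper": 1},
    {"ax": 0, "ay": 0, "az": 0, "dx": 0, "dy": 0.012, "dz": 0, "gripper": 1},
    {"ax": 0, "ay": 0, "az": 0, "dx": 0, "dy": 0.007, "dz": 0, "gripper": 1},
    {"ax": 0, "ay": 0, "az": 0, "dx": 0, "dy": 0.0034, "dz": 0, "gripper": 1},
    {"ax": 0, "ay": 0, "az": 0, "dx": 0, "dy": 0, "dz": 0, "gripper": 1},
    {"ax": 0, "ay": 0, "az": 0, "dx": 0, "dy": 0, "dz": 0, "gripper": 1},
    {"ax": 0, "ay": 0, "az": 0, "dx": 0, "dy": 0, "dz": 0, "gripper": 1},
    {"ax": 0, "ay": 0, "az": 0, "dx": 0, "dy": 0, "dz": 0, "gripper": 1},
  ],
)

```text
time: 47.6
tcp_pos: [0.495, 0.1011, 0.0365]
orientation: [[-0.106, 0.994, 0.001], [0.994, 0.106, 0.0], [0.0, 0.001, -1.0]]
ft_force: [2.5, -0.8, 5.8]
opening: 0.429
gripper_force: 12.0
```

Run:
```python
from h import *
s=sensors.sense(); print(s["tcp_pos"],tb(s["tcp_pos"]),s["ft_force"],s["opening"],s["time"])
```

```text
[0.495  0.1011 0.0365] [[39.1307 93.4855]] [ 2.4593 -0.8051  5.8153] 0.42876976482668744 47.6
```

>>> apply_moves(
  plan=[
    {"ax": 0, "ay": 0, "az": 0, "dx": 0.002, "dy": -0.0003, "dz": 0, "gripper": 1},
    {"ax": 0, "ay": 0, "az": 0, "dx": 0.002, "dy": 0, "dz": 0, "gripper": 1},
    {"ax": 0, "ay": 0, "az": 0, "dx": 0.002, "dy": 0, "dz": 0, "gripper": 1},
    {"ax": 0, "ay": 0, "az": 0, "dx": 0.001, "dy": 0, "dz": 0, "gripper": 1},
    {"ax": 0, "ay": 0, "az": 0, "dx": 0.001, "dy": 0, "dz": 0, "gripper": 1},
    {"ax": 0, "ay": 0, "az": 0, "dx": 0, "dy": 0, "dz": 0, "gripper": 1},
    {"ax": 0, "ay": 0, "az": 0, "dx": 0, "dy": 0, "dz": 0, "gripper": 1},
    {"ax": 0, "ay": 0, "az": 0, "dx": 0, "dy": 0, "dz": 0, "gripper": 1},
    {"ax": 0, "ay": 0, "az": 0, "dx": 0, "dy": 0, "dz": 0, "gripper": 1},
    {"ax": 0, "ay": 0, "az": 0, "dx": 0, "dy": 0, "dz": 0, "gripper": 1},
  ],
)

```text
time: 48.85
tcp_pos: [0.4936, 0.1087, 0.0364]
orientation: [[-0.105, 0.994, 0.001], [0.994, 0.105, -0.0], [-0.0, 0.001, -1.0]]
ft_force: [-0.5, -1.6, 8.1]
opening: 0.425
gripper_force: 12.0
```

>>> apply_moves(
  plan=[
    {"ax": 0, "ay": 0, "az": 0, "dx": 0.001, "dy": 0, "dz": 0, "gripper": 1},
    {"ax": 0, "ay": 0, "az": 0, "dx": 0.001, "dy": 0, "dz": 0, "gripper": 1},
    {"ax": 0, "ay": 0, "az": 0, "dx": 0, "dy": 0, "dz": 0, "gripper": 1},
    {"ax": 0, "ay": 0, "az": 0, "dx": 0, "dy": 0, "dz": 0, "gripper": 1},
    {"ax": 0, "ay": 0, "az": 0, "dx": 0, "dy": 0, "dz": 0, "gripper": 1},
    {"ax": 0, "ay": 0, "az": 0, "dx": 0, "dy": 0, "dz": 0, "gripper": 1},
    {"ax": 0, "ay": 0, "az": 0, "dx": 0, "dy": 0, "dz": 0, "gripper": 1},
    {"ax": 0, "ay": 0, "az": 0, "dx": 0, "dy": 0, "dz": 0, "gripper": 1},
    {"ax": 0, "ay": 0, "az": 0, "dx": 0, "dy": 0, "dz": 0, "gripper": 1},
    {"ax": 0, "ay": 0, "az": 0, "dx": 0, "dy": 0, "dz": 0, "gripper": 1},
  ],
)

```text
time: 50.1
tcp_pos: [0.4934, 0.1105, 0.0364]
orientation: [[-0.105, 0.994, 0.001], [0.994, 0.105, -0.0], [-0.001, 0.001, -1.0]]
ft_force: [1.1, -3.5, 7.9]
opening: 0.425
gripper_force: 12.0
```

>>> apply_moves(
  plan=[
    {"ax": 0, "ay": 0, "az": 0, "dx": 0.001, "dy": 0, "dz": 0, "gripper": 1},
    {"ax": 0, "ay": 0, "az": 0, "dx": 0, "dy": 0, "dz": 0, "gripper": 1},
    {"ax": 0, "ay": 0, "az": 0, "dx": 0, "dy": 0, "dz": 0, "gripper": 1},
    {"ax": 0, "ay": 0, "az": 0, "dx": 0, "dy": 0, "dz": 0, "gripper": 1},
    {"ax": 0, "ay": 0, "az": 0, "dx": 0, "dy": 0, "dz": 0, "gripper": 1},
    {"ax": 0, "ay": 0, "az": 0, "dx": 0, "dy": 0, "dz": 0, "gripper": 1},
    {"ax": 0, "ay": 0, "az": 0, "dx": 0, "dy": 0, "dz": 0, "gripper": 1},
    {"ax": 0, "ay": 0, "az": 0, "dx": 0, "dy": 0, "dz": 0, "gripper": 1},
    {"ax": 0, "ay": 0, "az": 0, "dx": 0, "dy": 0, "dz": 0, "gripper": 1},
    {"ax": 0, "ay": 0, "az": 0, "dx": 0, "dy": 0, "dz": 0, "gripper": 1},
  ],
)

```text
time: 51.35
tcp_pos: [0.4933, 0.1108, 0.0364]
orientation: [[-0.105, 0.994, 0.0], [0.994, 0.105, -0.001], [-0.001, 0.0, -1.0]]
ft_force: [1.9, -6.9, 7.6]
opening: 0.429
gripper_force: 12.0
```

>>> apply_moves(
  plan=[
    {"ax": 0, "ay": 0, "az": 0, "dx": 0, "dy": 0, "dz": 0, "gripper": -0.2},
    {"ax": 0, "ay": 0, "az": 0, "dx": 0, "dy": 0, "dz": 0, "gripper": -0.2},
    {"ax": 0, "ay": 0, "az": 0, "dx": 0, "dy": 0, "dz": 0, "gripper": -0.2},
    {"ax": 0, "ay": 0, "az": 0, "dx": 0, "dy": 0, "dz": 0, "gripper": -0.2},
    {"ax": 0, "ay": 0, "az": 0, "dx": 0, "dy": 0, "dz": 0, "gripper": -0.2},
    {"ax": 0, "ay": 0, "az": 0, "dx": 0, "dy": 0, "dz": -0.02, "gripper": -0.2},
    {"ax": 0, "ay": 0, "az": 0, "dx": 0, "dy": 0, "dz": -0.03, "gripper": -0.2},
    {"ax": 0, "ay": 0, "az": 0, "dx": 0, "dy": 0, "dz": 0, "gripper": -0.2},
    {"ax": 0, "ay": 0, "az": 0, "dx": 0, "dy": 0, "dz": 0, "gripper": -0.2},
    {"ax": 0, "ay": 0, "az": 0, "dx": 0, "dy": 0, "dz": 0, "gripper": -0.2},
  ],
)

```text
time: 52.6
tcp_pos: [0.4925, 0.1119, 0.0854]
orientation: [[-0.106, 0.994, -0.001], [0.994, 0.106, -0.0], [-0.0, -0.001, -1.0]]
ft_force: [-0.1, 0.4, 0.6]
opening: 0.603
gripper_force: 0.0
```

>>> apply_moves(
  plan=[
    {"ax": 0, "ay": 0, "az": 0, "dx": -0.01, "dy": -0.005, "dz": 0, "gripper": -0.2},
    {"ax": 0, "ay": 0, "az": 0, "dx": -0.025, "dy": -0.015, "dz": 0, "gripper": -0.2},
    {"ax": 0, "ay": 0, "az": 0, "dx": -0.03, "dy": -0.015, "dz": 0, "gripper": -0.2},
    {"ax": 0, "ay": 0, "az": 0, "dx": -0.03, "dy": -0.015, "dz": 0, "gripper": -0.2},
    {"ax": 0, "ay": 0, "az": 0, "dx": -0.025, "dy": -0.015, "dz": 0, "gripper": -0.2},
    {"ax": 0, "ay": 0, "az": 0, "dx": -0.01, "dy": -0.007, "dz": 0, "gripper": -0.2},
    {"ax": 0, "ay": 0, "az": 0, "dx": -0.0048, "dy": -0.003, "dz": 0, "gripper": -0.2},
    {"ax": 0, "ay": 0, "az": 0, "dx": 0, "dy": 0, "dz": 0, "gripper": -0.2},
    {"ax": 0, "ay": 0, "az": 0, "dx": 0, "dy": 0, "dz": 0, "gripper": -0.2},
    {"ax": 0, "ay": 0, "az": 0, "dx": 0, "dy": 0, "dz": 0, "gripper": -0.2},
  ],
)

```text
time: 53.85
tcp_pos: [0.4329, -0.0294, 0.0861]
orientation: [[-0.107, 0.994, 0.0], [0.994, 0.107, 0.0], [0.0, 0.0, -1.0]]
ft_force: [0.3, -0.5, 0.3]
opening: 0.599
gripper_force: 0.0
```

Run:
```python
from h import *
s=sensors.sense(); print(s["tcp_pos"],tb(s["tcp_pos"]),s["ft_force"],s["opening"],s["time"])
```

```text
[ 0.4329 -0.0294  0.0861] [[-36.482  -29.6835]] [ 0.2988 -0.5136  0.3293] 0.5989545021293128 53.85
```

>>> apply_moves(
  plan=[
    {"ax": 0, "ay": 0, "az": 0, "dx": -0.001, "dy": 0.0005, "dz": 0.02, "gripper": -0.2},
    {"ax": 0, "ay": 0, "az": 0, "dx": 0, "dy": 0, "dz": 0.02, "gripper": -0.2},
    {"ax": 0, "ay": 0, "az": 0, "dx": 0, "dy": 0, "dz": 0.0095, "gripper": -0.2},
    {"ax": 0, "ay": 0, "az": 0, "dx": 0, "dy": 0, "dz": 0, "gripper": -0.2},
    {"ax": 0, "ay": 0, "az": 0, "dx": 0, "dy": 0, "dz": 0, "gripper": -0.2},
    {"ax": 0, "ay": 0, "az": 0, "dx": 0, "dy": 0, "dz": 0, "gripper": 1},
    {"ax": 0, "ay": 0, "az": 0, "dx": 0, "dy": 0, "dz": 0, "gripper": 1},
    {"ax": 0, "ay": 0, "az": 0, "dx": 0, "dy": 0, "dz": 0, "gripper": 1},
    {"ax": 0, "ay": 0, "az": 0, "dx": 0, "dy": 0, "dz": 0.0005, "gripper": 1},
    {"ax": 0, "ay": 0, "az": 0, "dx": 0, "dy": 0, "dz": 0, "gripper": 1},
  ],
)

```text
time: 55.1
tcp_pos: [0.4335, -0.0311, 0.0365]
orientation: [[-0.106, 0.994, 0.001], [0.994, 0.106, -0.0], [-0.0, 0.001, -1.0]]
ft_force: [-1.8, -0.5, 10.3]
opening: 0.423
gripper_force: 12.0
```

>>> apply_moves(
  plan=[
    {"ax": 0, "ay": 0, "az": 0, "dx": 0, "dy": 0.006, "dz": 0, "gripper": 1},
    {"ax": 0, "ay": 0, "az": 0, "dx": 0, "dy": 0.01, "dz": 0, "gripper": 1},
    {"ax": 0, "ay": 0, "az": 0, "dx": 0, "dy": 0.012, "dz": 0, "gripper": 1},
    {"ax": 0, "ay": 0, "az": 0, "dx": 0, "dy": 0.012, "dz": 0, "gripper": 1},
    {"ax": 0, "ay": 0, "az": 0, "dx": 0, "dy": 0.012, "dz": 0, "gripper": 1},
    {"ax": 0, "ay": 0, "az": 0, "dx": 0, "dy": 0.012, "dz": 0, "gripper": 1},
    {"ax": 0, "ay": 0, "az": 0, "dx": 0, "dy": 0.007, "dz": 0, "gripper": 1},
    {"ax": 0, "ay": 0, "az": 0, "dx": 0, "dy": 0.0037, "dz": 0, "gripper": 1},
    {"ax": 0, "ay": 0, "az": 0, "dx": 0, "dy": 0, "dz": 0, "gripper": 1},
    {"ax": 0, "ay": 0, "az": 0, "dx": 0, "dy": 0, "dz": 0, "gripper": 1},
  ],
)

```text
time: 56.35
tcp_pos: [0.5081, -0.023, 0.0365]
orientation: [[-0.106, 0.994, 0.001], [0.994, 0.106, 0.0], [-0.0, 0.001, -1.0]]
ft_force: [0.5, 0.5, 6.0]
opening: 0.426
gripper_force: 12.0
```

Run:
```python
from h import *
s=sensors.sense(); print(s["tcp_pos"],tb(s["tcp_pos"]),s["ft_force"],s["opening"],s["time"])
```

```text
[ 0.5081 -0.023   0.0365] [[ 38.9904 -31.3163]] [0.5455 0.4594 6.019 ] 0.4258165162164003 56.35
```

>>> apply_moves(
  plan=[
    {"ax": 0, "ay": 0, "az": 0, "dx": 0.006, "dy": -0.0002, "dz": 0, "gripper": 1},
    {"ax": 0, "ay": 0, "az": 0, "dx": 0.01, "dy": 0, "dz": 0, "gripper": 1},
    {"ax": 0, "ay": 0, "az": 0, "dx": 0.012, "dy": 0, "dz": 0, "gripper": 1},
    {"ax": 0, "ay": 0, "az": 0, "dx": 0.012, "dy": 0, "dz": 0, "gripper": 1},
    {"ax": 0, "ay": 0, "az": 0, "dx": 0.012, "dy": 0, "dz": 0, "gripper": 1},
    {"ax": 0, "ay": 0, "az": 0, "dx": 0.01, "dy": 0, "dz": 0, "gripper": 1},
    {"ax": 0, "ay": 0, "az": 0, "dx": 0.006, "dy": 0, "dz": 0, "gripper": 1},
    {"ax": 0, "ay": 0, "az": 0, "dx": 0.004, "dy": 0, "dz": 0, "gripper": 1},
    {"ax": 0, "ay": 0, "az": 0, "dx": 0, "dy": 0, "dz": 0, "gripper": 1},
    {"ax": 0, "ay": 0, "az": 0, "dx": 0, "dy": 0, "dz": 0, "gripper": 1},
  ],
)

```text
time: 57.6
tcp_pos: [0.4999, 0.0489, 0.0365]
orientation: [[-0.106, 0.994, 0.001], [0.994, 0.106, 0.0], [0.0, 0.001, -1.0]]
ft_force: [-0.3, 0.7, 7.9]
opening: 0.425
gripper_force: 12.0
```

>>> apply_moves(
  plan=[
    {"ax": 0, "ay": 0, "az": 0, "dx": 0.001, "dy": 0, "dz": 0, "gripper": 1},
    {"ax": 0, "ay": 0, "az": 0, "dx": 0.001, "dy": 0, "dz": 0, "gripper": 1},
    {"ax": 0, "ay": 0, "az": 0, "dx": 0.001, "dy": 0, "dz": 0, "gripper": 1},
    {"ax": 0, "ay": 0, "az": 0, "dx": 0.001, "dy": 0, "dz": 0, "gripper": 1},
    {"ax": 0, "ay": 0, "az": 0, "dx": 0.001, "dy": 0, "dz": 0, "gripper": 1},
    {"ax": 0, "ay": 0, "az": 0, "dx": 0, "dy": 0, "dz": 0, "gripper": 1},
    {"ax": 0, "ay": 0, "az": 0, "dx": 0, "dy": 0, "dz": 0, "gripper": 1},
    {"ax": 0, "ay": 0, "az": 0, "dx": 0, "dy": 0, "dz": 0, "gripper": 1},
    {"ax": 0, "ay": 0, "az": 0, "dx": 0, "dy": 0, "dz": 0, "gripper": 1},
    {"ax": 0, "ay": 0, "az": 0, "dx": 0, "dy": 0, "dz": 0, "gripper": 1},
  ],
)

```text
time: 58.85
tcp_pos: [0.4994, 0.0533, 0.0365]
orientation: [[-0.105, 0.994, 0.001], [0.994, 0.105, -0.0], [-0.0, 0.001, -1.0]]
ft_force: [-0.7, -1.2, 7.0]
opening: 0.423
gripper_force: 12.0
```

>>> apply_moves(
  plan=[
    {"ax": 0, "ay": 0, "az": 0, "dx": 0.001, "dy": 0, "dz": 0, "gripper": 1},
    {"ax": 0, "ay": 0, "az": 0, "dx": 0.001, "dy": 0, "dz": 0, "gripper": 1},
    {"ax": 0, "ay": 0, "az": 0, "dx": 0, "dy": 0, "dz": 0, "gripper": 1},
    {"ax": 0, "ay": 0, "az": 0, "dx": 0, "dy": 0, "dz": 0, "gripper": 1},
    {"ax": 0, "ay": 0, "az": 0, "dx": 0, "dy": 0, "dz": 0, "gripper": 1},
    {"ax": 0, "ay": 0, "az": 0, "dx": 0, "dy": 0, "dz": 0, "gripper": 1},
    {"ax": 0, "ay": 0, "az": 0, "dx": 0, "dy": 0, "dz": 0, "gripper": 1},
    {"ax": 0, "ay": 0, "az": 0, "dx": 0, "dy": 0, "dz": 0, "gripper": 1},
    {"ax": 0, "ay": 0, "az": 0, "dx": 0, "dy": 0, "dz": 0, "gripper": 1},
    {"ax": 0, "ay": 0, "az": 0, "dx": 0, "dy": 0, "dz": 0, "gripper": 1},
  ],
)

```text
time: 60.1
tcp_pos: [0.4993, 0.0539, 0.0364]
orientation: [[-0.104, 0.995, 0.001], [0.995, 0.104, -0.001], [-0.002, 0.0, -1.0]]
ft_force: [2.2, -8.8, 5.0]
opening: 0.426
gripper_force: 12.0
```

>>> apply_moves(
  plan=[
    {"ax": 0, "ay": 0, "az": 0, "dx": 0.001, "dy": 0, "dz": 0, "gripper": 1},
    {"ax": 0, "ay": 0, "az": 0, "dx": 0, "dy": 0, "dz": 0, "gripper": 1},
    {"ax": 0, "ay": 0, "az": 0, "dx": 0, "dy": 0, "dz": 0, "gripper": 1},
    {"ax": 0, "ay": 0, "az": 0, "dx": 0, "dy": 0, "dz": 0, "gripper": 1},
    {"ax": 0, "ay": 0, "az": 0, "dx": 0, "dy": 0, "dz": 0, "gripper": 1},
    {"ax": 0, "ay": 0, "az": 0, "dx": 0, "dy": 0, "dz": 0, "gripper": 1},
    {"ax": 0, "ay": 0, "az": 0, "dx": 0, "dy": 0, "dz": 0, "gripper": 1},
    {"ax": 0, "ay": 0, "az": 0, "dx": 0, "dy": 0, "dz": 0, "gripper": 1},
    {"ax": 0, "ay": 0, "az": 0, "dx": 0, "dy": 0, "dz": 0, "gripper": 1},
    {"ax": 0, "ay": 0, "az": 0, "dx": 0, "dy": 0, "dz": 0, "gripper": 1},
  ],
)

```text
time: 61.35
tcp_pos: [0.4991, 0.0546, 0.0362]
orientation: [[-0.104, 0.995, 0.0], [0.995, 0.104, -0.002], [-0.002, 0.0, -1.0]]
ft_force: [2.5, -10.0, 4.0]
opening: 0.422
gripper_force: 12.0
```

>>> apply_moves(
  plan=[
    {"ax": 0, "ay": 0, "az": 0, "dx": -0.001, "dy": 0, "dz": 0, "gripper": 1},
    {"ax": 0, "ay": 0, "az": 0, "dx": 0, "dy": 0, "dz": 0, "gripper": -0.2},
    {"ax": 0, "ay": 0, "az": 0, "dx": 0, "dy": 0, "dz": 0, "gripper": -0.2},
    {"ax": 0, "ay": 0, "az": 0, "dx": 0, "dy": 0, "dz": 0, "gripper": -0.2},
    {"ax": 0, "ay": 0, "az": 0, "dx": 0, "dy": 0, "dz": 0, "gripper": -0.2},
    {"ax": 0, "ay": 0, "az": 0, "dx": 0, "dy": 0, "dz": 0, "gripper": -0.2},
    {"ax": 0, "ay": 0, "az": 0, "dx": 0, "dy": 0, "dz": -0.02, "gripper": -0.2},
    {"ax": 0, "ay": 0, "az": 0, "dx": 0, "dy": 0, "dz": -0.03, "gripper": -0.2},
    {"ax": 0, "ay": 0, "az": 0, "dx": 0, "dy": 0, "dz": 0, "gripper": -0.2},
    {"ax": 0, "ay": 0, "az": 0, "dx": 0, "dy": 0, "dz": 0, "gripper": -0.2},
  ],
)

```text
time: 62.6
tcp_pos: [0.4988, 0.0554, 0.0858]
orientation: [[-0.106, 0.994, -0.0], [0.994, 0.106, -0.0], [-0.0, -0.0, -1.0]]
ft_force: [0.5, 0.7, -0.6]
opening: 0.602
gripper_force: 0.0
```

>>> apply_moves(
  plan=[
    {"ax": 0, "ay": 0, "az": 0, "dx": -0.003, "dy": -0.008, "dz": 0, "gripper": -0.2},
    {"ax": 0, "ay": 0, "az": 0, "dx": -0.005, "dy": -0.015, "dz": 0, "gripper": -0.2},
    {"ax": 0, "ay": 0, "az": 0, "dx": -0.005, "dy": -0.015, "dz": 0, "gripper": -0.2},
    {"ax": 0, "ay": 0, "az": 0, "dx": -0.005, "dy": -0.015, "dz": 0, "gripper": -0.2},
    {"ax": 0, "ay": 0, "az": 0, "dx": -0.004, "dy": -0.015, "dz": 0, "gripper": -0.2},
    {"ax": 0, "ay": 0, "az": 0, "dx": -0.0025, "dy": -0.0065, "dz": 0, "gripper": -0.2},
    {"ax": 0, "ay": 0, "az": 0, "dx": 0, "dy": 0, "dz": 0, "gripper": -0.2},
    {"ax": 0, "ay": 0, "az": 0, "dx": 0, "dy": 0, "dz": 0, "gripper": -0.2},
    {"ax": 0, "ay": 0, "az": 0, "dx": 0, "dy": 0, "dz": 0, "gripper": -0.2},
    {"ax": 0, "ay": 0, "az": 0, "dx": 0, "dy": 0, "dz": 0, "gripper": -0.2},
  ],
)

```text
time: 63.85
tcp_pos: [0.4276, 0.0234, 0.086]
orientation: [[-0.106, 0.994, -0.0], [0.994, 0.106, 0.0], [0.0, -0.0, -1.0]]
ft_force: [0.4, -0.6, 0.5]
opening: 0.599
gripper_force: 0.0
```

Run:
```python
from h import *
s=sensors.sense(); print(s["tcp_pos"],tb(s["tcp_pos"]),s["ft_force"],s["opening"],s["time"]); print(np.array(s["orientation"]))
```

```text
[0.4276 0.0234 0.086 ] [[-36.1274  23.3804]] [ 0.3725 -0.6155  0.5252] 0.599320549187315 63.85
[[-0.106   0.9944 -0.0002]
 [ 0.9944  0.106   0.0002]
 [ 0.0002 -0.0001 -1.    ]]
```

>>> apply_moves(
  plan=[
    {"ax": 0, "ay": 0, "az": 0, "dx": 0, "dy": 0, "dz": 0.02, "gripper": -0.2},
    {"ax": 0, "ay": 0, "az": 0, "dx": 0, "dy": 0, "dz": 0.02, "gripper": -0.2},
    {"ax": 0, "ay": 0, "az": 0, "dx": 0, "dy": 0, "dz": 0.0095, "gripper": -0.2},
    {"ax": 0, "ay": 0, "az": 0, "dx": 0, "dy": 0, "dz": 0, "gripper": -0.2},
    {"ax": 0, "ay": 0, "az": 0, "dx": 0, "dy": 0, "dz": 0, "gripper": -0.2},
    {"ax": 0, "ay": 0, "az": 0, "dx": 0, "dy": 0, "dz": 0, "gripper": 1},
    {"ax": 0, "ay": 0, "az": 0, "dx": 0, "dy": 0, "dz": 0, "gripper": 1},
    {"ax": 0, "ay": 0, "az": 0, "dx": 0, "dy": 0, "dz": 0, "gripper": 1},
    {"ax": 0, "ay": 0, "az": 0, "dx": 0, "dy": 0, "dz": 0.0005, "gripper": 1},
    {"ax": 0, "ay": 0, "az": 0, "dx": 0, "dy": 0, "dz": 0, "gripper": 1},
  ],
)

```text
time: 65.1
tcp_pos: [0.4277, 0.0232, 0.0365]
orientation: [[-0.106, 0.994, 0.001], [0.994, 0.106, -0.0], [-0.0, 0.001, -1.0]]
ft_force: [-2.3, -0.0, 9.9]
opening: 0.424
gripper_force: 12.0
```

>>> apply_moves(
  plan=[
    {"ax": 0, "ay": 0, "az": 0, "dx": -0.006, "dy": 0, "dz": 0, "gripper": 1},
    {"ax": 0, "ay": 0, "az": 0, "dx": -0.01, "dy": 0, "dz": 0, "gripper": 1},
    {"ax": 0, "ay": 0, "az": 0, "dx": -0.01, "dy": 0, "dz": 0, "gripper": 1},
    {"ax": 0, "ay": 0, "az": 0, "dx": -0.004, "dy": 0, "dz": 0, "gripper": 1},
    {"ax": 0, "ay": 0, "az": 0, "dx": 0, "dy": 0, "dz": 0, "gripper": 1},
    {"ax": 0, "ay": 0, "az": 0, "dx": 0, "dy": 0, "dz": 0, "gripper": 1},
    {"ax": 0, "ay": 0, "az": 0, "dx": 0, "dy": 0.006, "dz": 0, "gripper": 1},
    {"ax": 0, "ay": 0, "az": 0, "dx": 0, "dy": 0.01, "dz": 0, "gripper": 1},
    {"ax": 0, "ay": 0, "az": 0, "dx": 0, "dy": 0.012, "dz": 0, "gripper": 1},
    {"ax": 0, "ay": 0, "az": 0, "dx": 0, "dy": 0.012, "dz": 0, "gripper": 1},
  ],
)

```text
time: 66.35
tcp_pos: [0.4708, -0.0024, 0.0365]
orientation: [[-0.106, 0.994, 0.0], [0.994, 0.106, -0.0], [-0.0, 0.0, -1.0]]
ft_force: [-3.4, -0.0, 8.8]
opening: 0.429
gripper_force: 12.0
```

>>> apply_moves(
  plan=[
    {"ax": 0, "ay": 0, "az": 0, "dx": 0, "dy": 0.012, "dz": 0, "gripper": 1},
    {"ax": 0, "ay": 0, "az": 0, "dx": 0, "dy": 0.012, "dz": 0, "gripper": 1},
    {"ax": 0, "ay": 0, "az": 0, "dx": 0, "dy": 0.007, "dz": 0, "gripper": 1},
    {"ax": 0, "ay": 0, "az": 0, "dx": 0, "dy": 0.0038, "dz": 0, "gripper": 1},
    {"ax": 0, "ay": 0, "az": 0, "dx": 0, "dy": 0, "dz": 0, "gripper": 1},
    {"ax": 0, "ay": 0, "az": 0, "dx": 0, "dy": 0, "dz": 0, "gripper": 1},
    {"ax": 0, "ay": 0, "az": 0, "dx": 0, "dy": 0, "dz": 0, "gripper": 1},
    {"ax": 0, "ay": 0, "az": 0, "dx": 0, "dy": 0, "dz": 0, "gripper": 1},
    {"ax": 0, "ay": 0, "az": 0, "dx": 0, "dy": 0, "dz": 0, "gripper": 1},
    {"ax": 0, "ay": 0, "az": 0, "dx": 0, "dy": 0, "dz": 0, "gripper": 1},
  ],
)

```text
time: 67.6
tcp_pos: [0.5056, 0.0014, 0.0365]
orientation: [[-0.106, 0.994, 0.001], [0.994, 0.106, 0.0], [0.0, 0.001, -1.0]]
ft_force: [2.4, 1.7, 4.9]
opening: 0.424
gripper_force: 12.0
```

Run:
```python
from h import *
s=sensors.sense(); print(s["tcp_pos"],tb(s["tcp_pos"]),s["ft_force"],s["opening"],s["time"])
```

```text
[0.5056 0.0014 0.0365] [[39.0608 -6.7851]] [2.3583 1.7195 4.9137] 0.42434614413866156 67.6
```

>>> apply_moves(
  plan=[
    {"ax": 0, "ay": 0, "az": 0, "dx": 0.002, "dy": -0.0004, "dz": 0, "gripper": 1},
    {"ax": 0, "ay": 0, "az": 0, "dx": 0.002, "dy": 0, "dz": 0, "gripper": 1},
    {"ax": 0, "ay": 0, "az": 0, "dx": 0.001, "dy": 0, "dz": 0, "gripper": 1},
    {"ax": 0, "ay": 0, "az": 0, "dx": 0.001, "dy": 0, "dz": 0, "gripper": 1},
    {"ax": 0, "ay": 0, "az": 0, "dx": 0, "dy": 0, "dz": 0, "gripper": 1},
    {"ax": 0, "ay": 0, "az": 0, "dx": 0, "dy": 0, "dz": 0, "gripper": 1},
    {"ax": 0, "ay": 0, "az": 0, "dx": 0, "dy": 0, "dz": 0, "gripper": 1},
    {"ax": 0, "ay": 0, "az": 0, "dx": 0, "dy": 0, "dz": 0, "gripper": 1},
    {"ax": 0, "ay": 0, "az": 0, "dx": 0, "dy": 0, "dz": 0, "gripper": 1},
    {"ax": 0, "ay": 0, "az": 0, "dx": 0, "dy": 0, "dz": 0, "gripper": 1},
  ],
)

```text
time: 68.85
tcp_pos: [0.5043, 0.0068, 0.0365]
orientation: [[-0.105, 0.994, 0.001], [0.994, 0.105, -0.0], [-0.001, 0.001, -1.0]]
ft_force: [-0.7, -3.1, 7.3]
opening: 0.427
gripper_force: 12.0
```

>>> apply_moves(
  plan=[
    {"ax": 0, "ay": 0, "az": 0, "dx": 0.001, "dy": 0, "dz": 0, "gripper": 1},
    {"ax": 0, "ay": 0, "az": 0, "dx": 0.001, "dy": 0, "dz": 0, "gripper": 1},
    {"ax": 0, "ay": 0, "az": 0, "dx": 0, "dy": 0, "dz": 0, "gripper": 1},
    {"ax": 0, "ay": 0, "az": 0, "dx": 0, "dy": 0, "dz": 0, "gripper": 1},
    {"ax": 0, "ay": 0, "az": 0, "dx": 0, "dy": 0, "dz": 0, "gripper": 1},
    {"ax": 0, "ay": 0, "az": 0, "dx": 0, "dy": 0, "dz": 0, "gripper": 1},
    {"ax": 0, "ay": 0, "az": 0, "dx": 0, "dy": 0, "dz": 0, "gripper": 1},
    {"ax": 0, "ay": 0, "az": 0, "dx": 0, "dy": 0, "dz": 0, "gripper": 1},
    {"ax": 0, "ay": 0, "az": 0, "dx": 0, "dy": 0, "dz": 0, "gripper": 1},
    {"ax": 0, "ay": 0, "az": 0, "dx": 0, "dy": 0, "dz": 0, "gripper": 1},
  ],
)

```text
time: 70.1
tcp_pos: [0.5041, 0.0076, 0.0363]
orientation: [[-0.104, 0.995, 0.001], [0.995, 0.104, -0.002], [-0.002, 0.0, -1.0]]
ft_force: [1.7, -9.8, 5.1]
opening: 0.426
gripper_force: 12.0
```

>>> apply_moves(
  plan=[
    {"ax": 0, "ay": 0, "az": 0, "dx": -0.001, "dy": 0, "dz": 0, "gripper": 1},
    {"ax": 0, "ay": 0, "az": 0, "dx": 0, "dy": 0, "dz": 0, "gripper": -0.2},
    {"ax": 0, "ay": 0, "az": 0, "dx": 0, "dy": 0, "dz": 0, "gripper": -0.2},
    {"ax": 0, "ay": 0, "az": 0, "dx": 0, "dy": 0, "dz": 0, "gripper": -0.2},
    {"ax": 0, "ay": 0, "az": 0, "dx": 0, "dy": 0, "dz": 0, "gripper": -0.2},
    {"ax": 0, "ay": 0, "az": 0, "dx": 0, "dy": 0, "dz": 0, "gripper": -0.2},
    {"ax": 0, "ay": 0, "az": 0, "dx": 0, "dy": 0, "dz": -0.02, "gripper": -0.2},
    {"ax": 0, "ay": 0, "az": 0, "dx": 0, "dy": 0, "dz": -0.03, "gripper": -0.2},
    {"ax": 0, "ay": 0, "az": 0, "dx": 0, "dy": 0, "dz": 0, "gripper": -0.2},
    {"ax": 0, "ay": 0, "az": 0, "dx": 0, "dy": 0, "dz": 0, "gripper": -0.2},
  ],
)

```text
time: 71.35
tcp_pos: [0.5037, 0.0081, 0.0858]
orientation: [[-0.106, 0.994, -0.0], [0.994, 0.106, -0.0], [-0.0, -0.0, -1.0]]
ft_force: [0.4, 0.3, 0.1]
opening: 0.6
gripper_force: 0.0
```

>>> apply_moves(
  plan=[
    {"ax": 0, "ay": 0, "az": 0, "dx": -0.008, "dy": -0.008, "dz": 0, "gripper": -0.2},
    {"ax": 0, "ay": 0, "az": 0, "dx": -0.015, "dy": -0.015, "dz": 0, "gripper": -0.2},
    {"ax": 0, "ay": 0, "az": 0, "dx": -0.015, "dy": -0.015, "dz": 0, "gripper": -0.2},
    {"ax": 0, "ay": 0, "az": 0, "dx": -0.015, "dy": -0.015, "dz": 0, "gripper": -0.2},
    {"ax": 0, "ay": 0, "az": 0, "dx": -0.015, "dy": -0.015, "dz": 0, "gripper": -0.2},
    {"ax": 0, "ay": 0, "az": 0, "dx": -0.0085, "dy": -0.0063, "dz": 0, "gripper": -0.2},
    {"ax": 0, "ay": 0, "az": 0, "dx": 0, "dy": 0, "dz": 0, "gripper": -0.2},
    {"ax": 0, "ay": 0, "az": 0, "dx": 0, "dy": 0, "dz": 0, "gripper": -0.2},
    {"ax": 0, "ay": 0, "az": 0, "dx": 0, "dy": 0, "dz": 0, "gripper": -0.2},
    {"ax": 0, "ay": 0, "az": 0, "dx": 0, "dy": 0, "dz": 0, "gripper": -0.2},
  ],
)

```text
time: 72.6
tcp_pos: [0.4383, -0.0753, 0.0861]
orientation: [[-0.106, 0.994, 0.0], [0.994, 0.106, 0.0], [0.0, 0.0, -1.0]]
ft_force: [0.1, 0.6, -0.0]
opening: 0.598
gripper_force: 0.0
```

Run:
```python
from h import *
s=sensors.sense(); print(s["tcp_pos"],tb(s["tcp_pos"]),s["ft_force"],s["opening"],s["time"])
c=cam("wrist"); h=cv2.cvtColor(c["frame"],cv2.COLOR_BGR2HSV)
R=np.array(s["orientation"]); p=np.array(s["tcp_pos"])
m=((h[...,1]>110)&(h[...,0]<18)&(h[...,2]>35)).astype(np.uint8); m[:, :200]=0; m[:,330:]=0
n,l,st,ce=cv2.connectedComponentsWithStats(m)
for i in range(1,n):
    if st[i,4]>150: print(st[i],((cast(c,[ce[i]],.052)-p)@R)[0,:2])
```

```text
[ 0.4383 -0.0753  0.0861] [[-35.9673 -75.8791]] [ 0.1184  0.6021 -0.013 ] 0.597978849323058 72.6
[ 247  215   59   51 2615] [ 0.0003 -0.0011]
```

>>> apply_moves(
  plan=[
    {"ax": 0, "ay": 0, "az": 0, "dx": -0.0005, "dy": 0, "dz": 0.02, "gripper": -0.2},
    {"ax": 0, "ay": 0, "az": 0, "dx": 0, "dy": 0, "dz": 0.02, "gripper": -0.2},
    {"ax": 0, "ay": 0, "az": 0, "dx": 0, "dy": 0, "dz": 0.0095, "gripper": -0.2},
    {"ax": 0, "ay": 0, "az": 0, "dx": 0, "dy": 0, "dz": 0, "gripper": -0.2},
    {"ax": 0, "ay": 0, "az": 0, "dx": 0, "dy": 0, "dz": 0, "gripper": -0.2},
    {"ax": 0, "ay": 0, "az": 0, "dx": 0, "dy": 0, "dz": 0, "gripper": 1},
    {"ax": 0, "ay": 0, "az": 0, "dx": 0, "dy": 0, "dz": 0, "gripper": 1},
    {"ax": 0, "ay": 0, "az": 0, "dx": 0, "dy": 0, "dz": 0, "gripper": 1},
    {"ax": 0, "ay": 0, "az": 0, "dx": 0, "dy": 0, "dz": 0.0005, "gripper": 1},
    {"ax": 0, "ay": 0, "az": 0, "dx": 0, "dy": 0, "dz": 0, "gripper": 1},
  ],
)

```text
time: 73.9
tcp_pos: [0.4385, -0.0763, 0.0366]
orientation: [[-0.106, 0.994, 0.001], [0.994, 0.106, -0.0], [-0.0, 0.001, -1.0]]
ft_force: [-1.3, -0.9, 9.8]
opening: 0.423
gripper_force: 12.0
```

>>> apply_moves(
  plan=[
    {"ax": 0, "ay": 0, "az": 0, "dx": 0, "dy": 0.006, "dz": 0, "gripper": 1},
    {"ax": 0, "ay": 0, "az": 0, "dx": 0, "dy": 0.01, "dz": 0, "gripper": 1},
    {"ax": 0, "ay": 0, "az": 0, "dx": 0, "dy": 0.012, "dz": 0, "gripper": 1},
    {"ax": 0, "ay": 0, "az": 0, "dx": 0, "dy": 0.012, "dz": 0, "gripper": 1},
    {"ax": 0, "ay": 0, "az": 0, "dx": 0, "dy": 0.012, "dz": 0, "gripper": 1},
    {"ax": 0, "ay": 0, "az": 0, "dx": 0, "dy": 0.012, "dz": 0, "gripper": 1},
    {"ax": 0, "ay": 0, "az": 0, "dx": 0, "dy": 0.007, "dz": 0, "gripper": 1},
    {"ax": 0, "ay": 0, "az": 0, "dx": 0, "dy": 0.0034, "dz": 0, "gripper": 1},
    {"ax": 0, "ay": 0, "az": 0, "dx": 0, "dy": 0, "dz": 0, "gripper": 1},
    {"ax": 0, "ay": 0, "az": 0, "dx": 0, "dy": 0, "dz": 0, "gripper": 1},
  ],
)

```text
time: 75.15
tcp_pos: [0.5128, -0.0683, 0.0365]
orientation: [[-0.106, 0.994, 0.001], [0.994, 0.106, 0.0], [-0.0, 0.001, -1.0]]
ft_force: [1.5, 0.5, 6.1]
opening: 0.424
gripper_force: 12.0
```

>>> apply_moves(
  plan=[
    {"ax": 0, "ay": 0, "az": 0, "dx": 0.006, "dy": 0, "dz": 0, "gripper": 1},
    {"ax": 0, "ay": 0, "az": 0, "dx": 0.008, "dy": 0, "dz": 0, "gripper": 1},
    {"ax": 0, "ay": 0, "az": 0, "dx": 0.008, "dy": 0, "dz": 0, "gripper": 1},
    {"ax": 0, "ay": 0, "az": 0, "dx": 0.008, "dy": 0, "dz": 0, "gripper": 1},
    {"ax": 0, "ay": 0, "az": 0, "dx": 0.004, "dy": 0, "dz": 0, "gripper": 1},
    {"ax": 0, "ay": 0, "az": 0, "dx": 0.002, "dy": 0, "dz": 0, "gripper": 1},
    {"ax": 0, "ay": 0, "az": 0, "dx": 0, "dy": 0, "dz": 0, "gripper": 1},
    {"ax": 0, "ay": 0, "az": 0, "dx": 0, "dy": 0, "dz": 0, "gripper": 1},
    {"ax": 0, "ay": 0, "az": 0, "dx": 0, "dy": 0, "dz": 0, "gripper": 1},
    {"ax": 0, "ay": 0, "az": 0, "dx": 0, "dy": 0, "dz": 0, "gripper": 1},
  ],
)

```text
time: 76.4
tcp_pos: [0.5086, -0.0324, 0.0365]
orientation: [[-0.106, 0.994, 0.001], [0.994, 0.106, 0.0], [0.0, 0.001, -1.0]]
ft_force: [-0.1, 0.4, 7.2]
opening: 0.422
gripper_force: 12.0
```

Run:
```python
from h import *
s=sensors.sense(); print(s["tcp_pos"],tb(s["tcp_pos"]),s["ft_force"],s["opening"],s["time"])
```

```text
[ 0.5086 -0.0324  0.0365] [[ 38.5156 -40.7311]] [-0.0949  0.4263  7.2317] 0.4218913090948996 76.4
```

Contact is expected around TCP board y -34.

>>> apply_moves(
  plan=[
    {"ax": 0, "ay": 0, "az": 0, "dx": 0.002, "dy": 0, "dz": 0, "gripper": 1},
    {"ax": 0, "ay": 0, "az": 0, "dx": 0.001, "dy": 0, "dz": 0, "gripper": 1},
    {"ax": 0, "ay": 0, "az": 0, "dx": 0.001, "dy": 0, "dz": 0, "gripper": 1},
    {"ax": 0, "ay": 0, "az": 0, "dx": 0.001, "dy": 0, "dz": 0, "gripper": 1},
    {"ax": 0, "ay": 0, "az": 0, "dx": 0, "dy": 0, "dz": 0, "gripper": 1},
    {"ax": 0, "ay": 0, "az": 0, "dx": 0, "dy": 0, "dz": 0, "gripper": 1},
    {"ax": 0, "ay": 0, "az": 0, "dx": 0, "dy": 0, "dz": 0, "gripper": 1},
    {"ax": 0, "ay": 0, "az": 0, "dx": 0, "dy": 0, "dz": 0, "gripper": 1},
    {"ax": 0, "ay": 0, "az": 0, "dx": 0, "dy": 0, "dz": 0, "gripper": 1},
    {"ax": 0, "ay": 0, "az": 0, "dx": 0, "dy": 0, "dz": 0, "gripper": 1},
  ],
)

```text
time: 77.65
tcp_pos: [0.5081, -0.0278, 0.0365]
orientation: [[-0.105, 0.994, 0.001], [0.994, 0.105, -0.0], [-0.0, 0.001, -1.0]]
ft_force: [0.6, -1.9, 7.5]
opening: 0.427
gripper_force: 12.0
```

>>> apply_moves(
  plan=[
    {"ax": 0, "ay": 0, "az": 0, "dx": 0.001, "dy": 0, "dz": 0, "gripper": 1},
    {"ax": 0, "ay": 0, "az": 0, "dx": 0.001, "dy": 0, "dz": 0, "gripper": 1},
    {"ax": 0, "ay": 0, "az": 0, "dx": 0, "dy": 0, "dz": 0, "gripper": 1},
    {"ax": 0, "ay": 0, "az": 0, "dx": 0, "dy": 0, "dz": 0, "gripper": 1},
    {"ax": 0, "ay": 0, "az": 0, "dx": 0, "dy": 0, "dz": 0, "gripper": 1},
    {"ax": 0, "ay": 0, "az": 0, "dx": 0, "dy": 0, "dz": 0, "gripper": 1},
    {"ax": 0, "ay": 0, "az": 0, "dx": 0, "dy": 0, "dz": 0, "gripper": 1},
    {"ax": 0, "ay": 0, "az": 0, "dx": 0, "dy": 0, "dz": 0, "gripper": 1},
    {"ax": 0, "ay": 0, "az": 0, "dx": 0, "dy": 0, "dz": 0, "gripper": 1},
    {"ax": 0, "ay": 0, "az": 0, "dx": 0, "dy": 0, "dz": 0, "gripper": 1},
  ],
)

```text
time: 78.9
tcp_pos: [0.508, -0.0273, 0.0364]
orientation: [[-0.104, 0.995, 0.001], [0.995, 0.104, -0.002], [-0.002, 0.001, -1.0]]
ft_force: [2.5, -9.9, 4.4]
opening: 0.421
gripper_force: 12.0
```

>>> apply_moves(
  plan=[
    {"ax": 0, "ay": 0, "az": 0, "dx": -0.001, "dy": 0, "dz": 0, "gripper": 1},
    {"ax": 0, "ay": 0, "az": 0, "dx": 0, "dy": 0, "dz": 0, "gripper": -0.2},
    {"ax": 0, "ay": 0, "az": 0, "dx": 0, "dy": 0, "dz": 0, "gripper": -0.2},
    {"ax": 0, "ay": 0, "az": 0, "dx": 0, "dy": 0, "dz": 0, "gripper": -0.2},
    {"ax": 0, "ay": 0, "az": 0, "dx": 0, "dy": 0, "dz": 0, "gripper": -0.2},
    {"ax": 0, "ay": 0, "az": 0, "dx": 0, "dy": 0, "dz": 0, "gripper": -0.2},
    {"ax": 0, "ay": 0, "az": 0, "dx": 0, "dy": 0, "dz": -0.03, "gripper": -0.2},
    {"ax": 0, "ay": 0, "az": 0, "dx": 0, "dy": 0, "dz": -0.05, "gripper": -0.2},
    {"ax": 0, "ay": 0, "az": 0, "dx": 0, "dy": 0, "dz": -0.05, "gripper": -0.2},
    {"ax": 0, "ay": 0, "az": 0, "dx": 0, "dy": 0, "dz": -0.05, "gripper": -0.2},
  ],
)

```text
time: 80.15
tcp_pos: [0.5074, -0.0265, 0.2178]
orientation: [[-0.106, 0.994, 0.0], [0.994, 0.106, 0.0], [0.0, 0.0, -1.0]]
ft_force: [0.2, 0.4, -0.9]
opening: 0.597
gripper_force: 0.0
```

>>> apply_moves(
  plan=[
    {"ax": 0, "ay": 0, "az": 0, "dx": -0.015, "dy": -0.012, "dz": 0, "gripper": -0.2},
    {"ax": 0, "ay": 0, "az": 0, "dx": -0.03, "dy": -0.022, "dz": 0, "gripper": -0.2},
    {"ax": 0, "ay": 0, "az": 0, "dx": -0.04, "dy": -0.029, "dz": 0, "gripper": -0.2},
    {"ax": 0, "ay": 0, "az": 0, "dx": -0.04, "dy": -0.029, "dz": 0, "gripper": -0.2},
    {"ax": 0, "ay": 0, "az": 0, "dx": -0.04, "dy": -0.029, "dz": 0, "gripper": -0.2},
    {"ax": 0, "ay": 0, "az": 0, "dx": -0.04, "dy": -0.029, "dz": 0, "gripper": -0.2},
    {"ax": 0, "ay": 0, "az": 0, "dx": -0.04, "dy": -0.029, "dz": 0, "gripper": -0.2},
    {"ax": 0, "ay": 0, "az": 0, "dx": -0.035, "dy": -0.025, "dz": 0, "gripper": -0.2},
    {"ax": 0, "ay": 0, "az": 0, "dx": -0.02, "dy": -0.016, "dz": 0, "gripper": -0.2},
    {"ax": 0, "ay": 0, "az": 0, "dx": 0, "dy": 0, "dz": 0, "gripper": -0.2},
  ],
)

```text
time: 81.4
tcp_pos: [0.3195, -0.3494, 0.216]
orientation: [[-0.103, 0.995, -0.0], [0.995, 0.103, -0.0], [-0.0, -0.0, -1.0]]
ft_force: [-0.7, 0.5, 1.2]
opening: 0.601
gripper_force: 0.0
```

Run:
```python
from h import *
s=sensors.sense(); print(s["tcp_pos"],s["time"])
for n in ("top","scene","wrist"):
    c=cam(n); f=c["frame"]; h=cv2.cvtColor(f,cv2.COLOR_BGR2HSV); cv2.imwrite(f"pics/end_{n}.png",f)
    # sample the row along its middle at block-top height, board y from 205 to -80
    by=np.arange(206,-70,-4)/1e3
    P=np.c_[O+.039*EX+by[:,None]*EY,np.full(len(by),.052)]
    u=proj(c,P).round().astype(int); ok=(u>=0).all(1)&(u[:,0]<560)&(u[:,1]<420)
    print(n,[(int(b*1e3),*map(int,h[y,x])) for b,(x,y),k in zip(by,u,ok) if k])
    m=((h[...,0]>15)&(h[...,0]<22)&(h[...,1]>85)&(h[...,2]>100)).astype(np.uint8)
    k,l,st,ce=cv2.connectedComponentsWithStats(m)
    for i in range(1,k):
        w=tb(cast(c,[ce[i]],.1))[0]
        if 40<st[i,4]<3000 and abs(w[1]+346)<90: print("  grip?",st[i],cast(c,[ce[i]],.1)[0])
```

```text
[ 0.3195 -0.3494  0.216 ] 81.4
top [(206, 11, 71, 133), (202, 11, 92, 94), (198, 13, 135, 85), (194, 14, 145, 128), (190, 14, 146, 126), (186, 14, 148, 126), (182, 14, 145, 125), (178, 14, 145, 125), (174, 14, 147, 130), (170, 14, 148, 129), (166, 14, 151, 113), (162, 14, 145, 120), (158, 14, 146, 126), (154, 14, 145, 132), (150, 14, 146, 129), (146, 14, 145, 130), (142, 14, 147, 130), (138, 14, 147, 130), (134, 14, 145, 134), (130, 14, 144, 113), (126, 14, 145, 118), (122, 14, 146, 119), (118, 14, 146, 119), (114, 14, 149, 120), (110, 14, 148, 119), (106, 14, 144, 119), (102, 14, 150, 117), (98, 15, 148, 110), (94, 14, 148, 119), (90, 13, 145, 118), (86, 14, 148, 117), (82, 14, 148, 117), (78, 13, 145, 118), (74, 14, 146, 119), (70, 15, 147, 87), (66, 14, 144, 113), (62, 14, 143, 128), (58, 14, 147, 125), (54, 14, 145, 125), (50, 14, 144, 124), (46, 14, 142, 108), (42, 14, 142, 108), (38, 14, 147, 127), (34, 14, 149, 125), (30, 14, 147, 125), (26, 14, 147, 125), (22, 14, 147, 118), (18, 14, 140, 102), (14, 14, 145, 118), (10, 14, 149, 115), (6, 14, 148, 114), (2, 14, 146, 115), (-2,
[... 1360 characters left out ...]
14, 161, 198), (30, 15, 163, 193), (26, 15, 162, 192), (22, 15, 163, 200), (18, 15, 159, 172), (14, 15, 165, 185), (10, 15, 157, 188), (6, 15, 161, 179), (2, 15, 161, 179), (-2, 15, 159, 176), (-6, 15, 159, 200), (-10, 16, 161, 207), (-14, 15, 160, 205), (-18, 15, 163, 193), (-22, 15, 163, 150), (-26, 15, 159, 200), (-30, 14, 161, 203), (-34, 15, 161, 189), (-38, 13, 160, 137), (-42, 15, 167, 197), (-46, 15, 171, 200), (-50, 15, 161, 198), (-54, 13, 99, 183), (-58, 94, 30, 211), (-62, 95, 23, 200), (-66, 96, 24, 201)]
  grip? [319 119  13  30 186] [ 0.4789 -0.3271  0.1   ]
wrist []
  grip? [430 193  27  56 974] [ 0.4833 -0.3398  0.1   ]
  grip? [535 193  25  84 970] [ 0.6452 -0.3428  0.1   ]
```

Run:
```python
from h import *
for n in ("top","scene"):
    c=cam(n); h=cv2.cvtColor(c["frame"],cv2.COLOR_BGR2HSV).astype(np.float32)
    for k,bys in zip("ABCDE",[(185,150),(120,85),(62,34),(12,-12),(-28,-44)]):
        r=[]
        for by in bys:
            bx=np.arange(5,75,.25)/1e3
            P=np.c_[O+bx[:,None]*EX+by/1e3*EY,np.full(len(bx),.052)]
            v=cv2.remap(h[...,2],*[a.astype(np.float32).reshape(1,-1) for a in proj(c,P).T],cv2.INTER_LINEAR)[0]
            g=np.gradient(cv2.GaussianBlur(v.reshape(1,-1),(0,0),3)[0]); a=len(bx)//2
            r+=[bx[:a][np.abs(g[:a]).argmax()]*1e3,bx[a:][np.abs(g[a:]).argmax()]*1e3]
        print(n,k,np.round(r,1))
c=cam("top"); h=cv2.cvtColor(c["frame"],cv2.COLOR_BGR2HSV)
m=((h[...,0]>15)&(h[...,0]<22)&(h[...,1]>85)&(h[...,2]>100)).astype(np.uint8)[170:215,395:445]
p=cv2.findNonZero(m)+np.array([395,170]); r=cv2.boxPoints(cv2.minAreaRect(p)); w=cast(c,r,.101); print("grip corners",w[:,:2],w.mean(0))
```

```text
top A [19.  59.8 19.5 60. ]
top B [18.2 59.  18.5 59.2]
top C [18.2 59.2 19.2 60.5]
top D [19.2 60.  18.5 59.5]
top E [19.2 57.  19.5 60.2]
scene A [19.5 61.5 19.8 60.5]
scene B [19.2 59.5 19.5 58.2]
scene C [18.8 59.2 19.2 60. ]
scene D [20.  61.  19.2 58.2]
scene E [20.2 60.8 20.8 60.8]
grip corners [[ 0.5077 -0.2847]
 [ 0.5063 -0.3679]
 [ 0.4728 -0.3656]
 [ 0.4741 -0.2828]] [ 0.4903 -0.3252  0.101 ]
```

```bash
python3 -c "
from cell import order; print(order.job_done())"
```

```text
the job is handed in; nothing more can be done
None
```

The job is handed in after about 81 s of robot time: the veneer was rolled at about 8 N from stop to open end and back. The roller stands back on the mat, and blocks A to E form one tight row from the stop, straight to about 1 mm. The stir stick and wedge were not touched, and block A may have risen up to about 0.4 mm for part of its slide.

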